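# Unstack the suturing-bench containers into their trays

### The arm

A 6-joint arm with a two-finger parallel gripper is mounted at the origin on the work surface. World frame = base frame: x ahead of the robot, y to its left, z up, the work surface at z = 0. Lengths are in m, angles in degrees, forces in N, time in s.
With the tool pointing down it reaches from about 0.4 to 0.825 m from the base axis. Payload 7 kg.
Tool frame: the origin (TCP) lies midway between the tips of the shut fingers; the grasp point (between the pads) lies ctrl.tcp_to_grasp behind it (ctrl.tcp_to_grasp is the distance from the TCP to the grasp point, in m); y points along the fingers, z is the direction in which the jaws open and shut, and the axes are right-handed (so a half turn about y gives the same grasp; the last joint's range is limited). The gripper opens to 88 mm and grips with 3 to 60 N. Pads are 19 mm wide; open, the fingers measure 130 mm over their backs; the gripper's body (78 mm by 193 mm) begins 47 mm behind the grasp point.
Start: joints at [-57.748, 20.546, 0.682, 0, -70.136, -16.507], TCP at [0.183, -0.65, 0.227] pointing down, gripper open.
Joint ranges: [-176.03, 176.03], [-82.01, 121.73], [-58.28, 71.71], [-173.87, 95.51], [-174.79, -0.11], [-173.66, 173.66]. Speed limits (degrees/s): [136.94, 136.94, 172.46, 180, 180, 180].

### API

Orientations are given as [roll, pitch, yaw] about the fixed x, y, z axes, in that order (R = Rz(yaw) Ry(pitch) Rx(roll)).
In Python, from plant import ctrl, snapshot, silhouettes gives the robot as it stands.
- The arm moves only by the shell command python3 -m pendant 'ROWS'. ROWS is JSON, a list that holds one entry, the list of rows, each a list of 7 numbers: the shift along the tool's x, y, z in cm, then the turn, a rotation vector about the tool's x, y, z in degrees, then the opening, from 0 (shut) to 1 (fully open). In form: [[[x, y, z, rx, ry, rz, hand], ...]]. A call has 1 to 12 rows; each row shifts and turns the commanded pose from where the row before left it, along the tool's axes as they then stand; what a row does not reach is not made up. A row lasts 1/12 s, in which the tool goes at most 41.7 mm and 7.16 degrees, less where a joint would pass 70% of its speed; a pose out of reach is approached as far as the arm can. A call with a gripper value outside its range is refused whole. The fingers move at their own pace and stop on an object; the grip force is fixed at half the most. Time passes only in rows, so rows that do not move let the fingers close. It gives the time, the measured TCP pose, the force and the opening at its end, in the units of the state.
- ctrl.get_obs(): the state, without advancing time (a new reading comes with each control period).
- snapshot(name): name is "scene" or "side" or "wrist"; returns a dict with "image" (384x512x3 uint8, red, green, blue), "camera_matrix" (3x3 intrinsics, pixels), "dist_coeffs" ([k1, k2, p1, p2, k3] as OpenCV has them; the pictures are not rectified), "eye" and "orientation" of the camera in the world; the wrist camera has in their place "mount" (4x4, takes a point from camera to tool coordinates, whose origin is the TCP and whose axes are the tool frame's). Camera axes: x right, y down, z forward; pixel columns grow to the right and rows downward; lengths in m; the calibration is good to about 2 mm. A picture is of the moment at which its call begins: read the wrist's pose just before it. There is no depth.
- ctrl.close_job(): hands the job in, once; it reports no verdict.
Trained networks look in a picture, given as the dict that the camera call returned (one of the last four; its "shot" number tells which), for a name from the list of things; names that differ only in an ending like _2 or _b are one class to them, and where a whole thing is asked for, a point or a joint stands for the part that bears it (a point fixed in the world has none). Each returns a list of dicts, best first, with "confidence" (0 to 1); they miss things now and then, are a little off and sometimes report something else, mostly with a low value. They report only what shows in the picture. A call takes as long as a camera call. They do not tell look-alikes from the thing itself.
- silhouettes(picture, thing): "mask" (384x512 bool, what is visible of it) and "bbox" ([left, top, width, height] in pixels, round what is visible of it).
The state is a dict: "clock": time; "joint_pos": joint angles; "qvel": joint speeds; "tau": joint torques, N m; "tool_pos": TCP position; "orientation": TCP orientation; "force": force on the tool from outside, world axes, zero at the start; "moment": the same for the moment, N m; "opening": finger opening in m.
Only numpy, scipy, OpenCV 4.12 (cv2) and the standard library are available. Lean on these libraries where they do the work, as an engineer would, in place of code of your own. Each camera call takes 0.05 s, during which the arm holds its last target.

### The job

The four containers of the suturing bench were left in one stack. Take the stack apart and set each container down flat, not dropped, inside the rim of its own tray, the one with the same outline and size, lying along the tray. Do not tip any container over, and leave the glass jar and the steel cup standing where they are.

Things in the scene. Friction and masses are not known exactly. Their poses are not given: they have to be found in the camera images.
- long_case_mid (a point): Long steel instrument case, rounded box 160 x 56 x 30 mm, bottom of the stack, lying on the table. Origin at its centre, half-way up; x along its length, y across, z up. The needle box and the oval tin lie crosswise on it side by side, centred about 42 mm either side of its middle along its length (which is on which side varies), with about 38 mm between them.
- needle_box_mid (a point): White plastic needle box, square-cornered, 84 x 46 x 30 mm, in the middle layer of the stack, crosswise on the long case. Origin at its centre, half-way up; x along its length, y across, z up.
- oval_tin_mid (a point): Steel tin with straight long sides (the straight part is 38 mm long) and half-round ends, 84 x 46 x 30 mm, in the middle layer of the stack, crosswise on the long case. Origin at its centre, half-way up; x along its length, y across, z up.
- slim_case_mid (a point): Slim aluminium instrument case with grey ends, 140 x 30 x 26 mm, top of the stack, bridging the needle box and the oval tin along the length of the long case. Origin at its centre, half-way up; x along its length, y across, z up.
- long_tray_floor (a point): Tray for the long case: fixed, bare metal floor with dark rim, rectangular, 188 x 84 mm outside, 180 x 76 mm inside; 116 mm of each long side is open. Floor top 3 mm, rim top 10 mm above the table; rim at ends and corners only. 10 mm play on every side of the container. Origin at the centre of the floor's top; x along the tray's length, y across, z up.
- slim_tray_floor (a point): Tray for the slim case: fixed, bare metal floor with dark rim, narrow rectangle, 168 x 58 mm outside, 160 x 50 mm inside; 100 mm of each long side is open. Floor top 3 mm, rim top 10 mm above the table; rim at ends and corners only. 10 mm play on every side of the container. Origin at the centre of the floor's top; x along the tray's length, y across, z up.
- box_tray_floor (a point): Tray for the needle box: fixed, bare metal floor with dark rim, short rectangle, 112 x 74 mm outside, 104 x 66 mm inside; 60 mm of each long side is open. Floor top 3 mm, rim top 10 mm above the table; rim at ends and corners only. 10 mm play on every side of the container. Origin at the centre of the floor's top; x along the tray's length, y across, z up.
- oval_tray_floor (a point): Tray for the oval tin: fixed, bare metal floor with dark rim, half-round ends, 112 x 74 mm outside, 104 x 66 mm inside; about 50 mm of each long side is open. Floor top 3 mm, rim top 10 mm above the table; rim at ends and corners only. 10 mm play on every side of the container. Origin at the centre of the floor's top; x along the tray's length, y across, z up.
- jar_mid (a point): Bystander: small amber glass jar with steel cap, standing loose, 42 mm across, 55 mm high. Origin half-way up its axis.
- cup_mid (a point): Bystander: small open steel cup, standing loose, 52 mm across, 40 mm high. Origin on its axis 20 mm above its underside.
Not all that is in view belongs to the job. Of the things that look like the part that bears slim_case_mid, the middle-sized one is meant.

How it is judged (in metres and radians):
At the end, for the whole second after the job is handed in: Each container lies flat on the floor of its own tray: centre within 15 mm of the tray's centre horizontally and within 2.5 mm of resting height, tilted less than 0.035 rad, its length within 0.35 rad of the tray's (either way round), and at rest (horizontal distance between long_case_mid and long_tray_floor below 0.015 m and z of long_case_mid in the frame of long_tray_floor between 0.0125 and 0.0175 m and angle between each of long_case_mid, slim_case_mid, needle_box_mid, oval_tin_mid's own z axis and vertical below 0.035 rad and angle between the x axis of long_case_mid and the x axis of long_tray_floor, either way round below 0.35 rad and linear speed of each of long_case, slim_case, needle_box, oval_tin below 0.01 m/s and angular speed of each of long_case, slim_case, needle_box, oval_tin below 0.1 rad/s and horizontal distance between slim_case_mid and slim_tray_floor below 0.015 m and z of slim_case_mid in the frame of slim_tray_floor between 0.0105 and 0.0155 m and angle between the x axis of slim_case_mid and the x axis of slim_tray_floor, either way round below 0.35 rad and horizontal distance between needle_box_mid and box_tray_floor below 0.015 m and z of needle_box_mid in the frame of box_tray_floor between 0.0125 and 0.0175 m and angle between the x axis of needle_box_mid and the x axis of box_tray_floor, either way round below 0.35 rad and horizontal distance between oval_tin_mid and oval_tray_floor below 0.015 m and z of oval_tin_mid in the frame of oval_tray_floor between 0.0125 and 0.0175 m and angle between the x axis of oval_tin_mid and the x axis of oval_tray_floor, either way round below 0.35 rad); the robot touches nothing.
It fails at once if a container is tipped over (more than 0.6 rad) (angle between any of long_case_mid, slim_case_mid, needle_box_mid, oval_tin_mid's own z axis and vertical above 0.6 rad).
It fails at once if the jar is shifted by more than 15 mm or tipped (distance of jar_mid from where it was at the start of the episode above 0.015 m or angle between jar_mid's own z axis and vertical above 0.3 rad).
It fails at once if the cup is shifted by more than 15 mm or tipped (distance of cup_mid from where it was at the start of the episode above 0.015 m or angle between cup_mid's own z axis and vertical above 0.3 rad).
It fails at once if a container is dropped into its tray (falls in faster than 0.6 m/s, as from 2 cm or more) ((distance between long_case_mid and long_tray_floor below 0.05 m and linear speed of long_case above 0.6 m/s) or (distance between slim_case_mid and slim_tray_floor below 0.05 m and linear speed of slim_case above 0.6 m/s) or (distance between needle_box_mid and box_tray_floor below 0.05 m and linear speed of needle_box above 0.6 m/s) or (distance between oval_tin_mid and oval_tray_floor below 0.05 m and linear speed of oval_tin above 0.6 m/s)).
It also fails if it takes over 120 s, if anything falls off the work surface, if the arm or the gripper's body presses on something with over 40 N, if the wrist force passes 120 N, or if a joint passes its speed limit or range.

## Working session

There is one attempt and no reset: what is moved stays moved. The work goes in short steps, Python scripts to look and compute and a shell command to move; the robot and the scene stay as the last step left them, time stands still between calls to the robot, and variables do not carry over. Pictures are saved under pics/ and viewed, and the job is handed in when it is done.

```bash
ls; mkdir -p pics; cat > h.py <<'E'
import numpy as np, cv2, json
from plant import ctrl, snapshot, silhouettes
E
python3 - <<'E'
from h import *
o=ctrl.get_obs(); print({k:np.round(v,3) for k,v in o.items()}, ctrl.tcp_to_grasp)
for n in ("scene","side","wrist"):
    s=snapshot(n); cv2.imwrite(f"pics/{n}0.png",s["image"][:,:,::-1])
    print(n,{k:np.round(v,4).tolist() for k,v in s.items() if k!="image"})
E
```

```text
pics
{'clock': np.float64(0.0), 'joint_pos': array([-5.7747e+01,  2.0592e+01,  6.3400e-01, -2.1000e-02, -7.0135e+01,
       -1.6506e+01]), 'qvel': array([ 0.015, -0.09 ,  0.051,  0.033,  0.031,  0.051]), 'tau': array([ 0.0000e+00, -5.8272e+01,  2.9306e+01,  6.9970e+00,  7.0000e-03,
       -0.0000e+00]), 'tool_pos': array([ 0.183, -0.649,  0.226]), 'orientation': array([-8.9905e+01,  7.0000e-03,  1.5740e+01]), 'force': array([ 0.665,  0.019, -1.09 ]), 'moment': array([-0.042, -0.037,  0.022]), 'opening': np.float64(0.088)} 0.0188
scene {'camera_matrix': [[353.4966, 0.0, 254.143], [0.0, 353.4966, 191.036], [0.0, 0.0, 1.0]], 'dist_coeffs': [-0.0929, 0.0, 0.0, 0.0, 0.0], 'eye': [0.8271, -0.1481, 0.7472], 'orientation': [-149.532, -0.0452, 68.7218], 'shot': 1}
side {'camera_matrix': [[450.4699, 0.0, 256.3096], [0.0, 450.4699, 184.2875], [0.0, 0.0, 1.0]], 'dist_coeffs': [-0.0254, 0.0, 0.0, 0.0, 0.0], 'eye': [0.3331, -0.7695, 0.5543], 'orientation': [-121.3538, -0.7075, -10.4273], 'shot': 2}
wrist {'camera_matrix': [[314.5052, 0.0, 252.6915], [0.0, 314.5052, 190.7886], [0.0, 0.0, 1.0]], 'dist_coeffs': [-0.0595, 0.0, 0.0, 0.0, 0.0], 'mount': [[-0.0007, 0.9518, 0.3068, -0.0844], [0.0005, -0.3068, 0.9518, -0.1589], [1.0, 0.0008, -0.0003, -0.001], [0.0, 0.0, 0.0, 1.0]], 'shot': 3}
```

View pics/scene0.png

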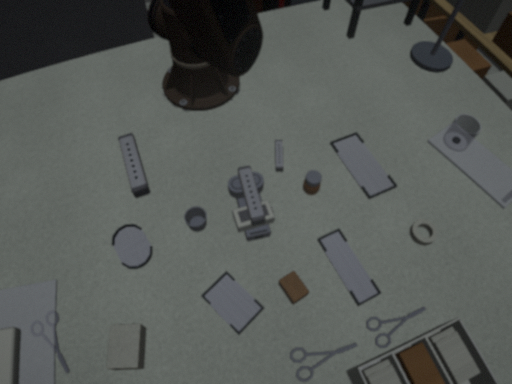

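View pics/side0.png

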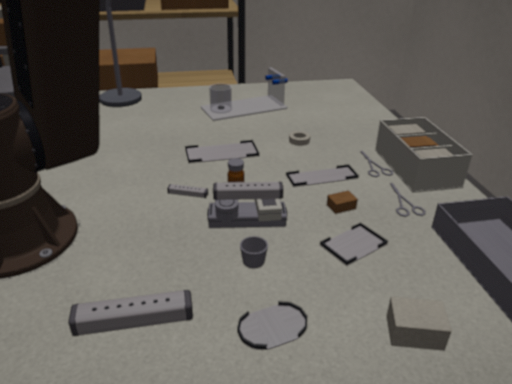

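View pics/wrist0.png

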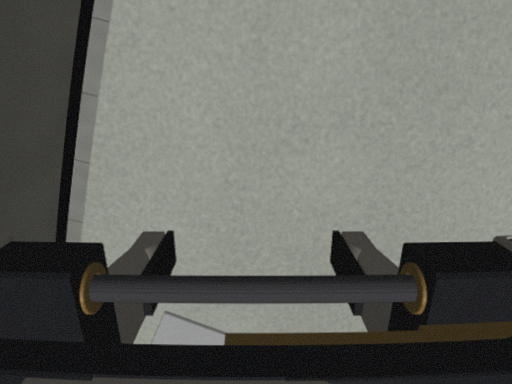

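```bash
python3 - <<'E'
from h import *
names="long_case_mid needle_box_mid oval_tin_mid slim_case_mid long_tray_floor slim_tray_floor box_tray_floor oval_tray_floor jar_mid cup_mid".split()
for n in ("scene","side"):
    s=snapshot(n); im=s["image"].copy()
    np.save(f"pics/{n}.npy",s["image"])
    M={}
    for t in names:
        try: r=silhouettes(s,t)
        except Exception as e: print(t,e); continue
        for i,d in enumerate(r):
            print(n,t,round(d["confidence"],2),d["bbox"],int(d["mask"].sum()))
            M[f"{t}_{i}"]=d["mask"]
    np.savez(f"{n}_masks.npz",**M)
    cv2.imwrite(f"pics/{n}_crop.png",cv2.resize(im[100:340,90:410] if n=="scene" else im[70:370,60:460],None,fx=2.,fy=2.,interpolation=cv2.INTER_CUBIC)[:,:,::-1])
E
```

```text
scene long_case_mid 0.82 [239.2, 195.7, 32.2, 42.2] 379
scene needle_box_mid 0.84 [232.3, 200.8, 43.9, 29.6] 523
scene oval_tin_mid 0.62 [227.3, 172.9, 39.4, 25.2] 465
scene oval_tin_mid 0.16 [114.4, 224.7, 39.2, 44.9] 1379
scene slim_case_mid 0.89 [115.8, 133.8, 36.3, 64.8] 1092
scene slim_case_mid 0.79 [272.2, 138.7, 12.1, 31.7] 279
scene slim_case_mid 0.61 [236.2, 164.4, 29.2, 63.6] 920
scene long_tray_floor 0.56 [330.6, 131.3, 66.0, 70.9] 2094
scene long_tray_floor 0.41 [230.7, 171.7, 34.6, 25.9] 464
scene slim_tray_floor 0.8 [316.2, 229.1, 63.3, 78.1] 2054
scene box_tray_floor 0.65 [202.8, 270.7, 63.3, 67.7] 2035
scene box_tray_floor 0.3 [331.6, 132.3, 67.6, 69.8] 2042
scene oval_tray_floor 0.78 [113.8, 223.9, 37.6, 44.5] 1303
scene jar_mid 0.71 [302.7, 168.6, 15.4, 29.8] 374
scene cup_mid 0.61 [184.6, 207.2, 21.0, 22.7] 481
scene cup_mid 0.58 [332.1, 131.8, 64.1, 67.5] 2052
side long_case_mid 0.55 [206.5, 203.6, 79.8, 25.0] 1168
side needle_box_mid 0.56 [251.6, 198.7, 27.6, 20.9] 499
side slim_case_mid 0.83 [70.5, 289.6, 122.8, 47.6] 3967
side slim_case_mid 0.79 [214.5, 181.7, 68.7, 17.9] 1213
side slim_case_mid 0.74 [165.8, 186.7, 42.9, 14.4] 414
side slim_case_mid 0.24 [225.8, 158.0, 18.2, 23.7] 384
side long_tray_floor 0.88 [184.9, 138.2, 73.3, 26.3] 1192
side slim_tray_floor 0.6 [286.9, 166.4, 71.3, 25.4] 913
side box_tray_floor 0.66 [319.7, 223.8, 69.8, 41.6] 1576
side oval_tray_floor 0.86 [233.5, 299.1, 74.1, 52.1] 2573
side oval_tray_floor 0.38 [254.6, 198.4, 26.6, 21.1] 535
side jar_mid 0.82 [224.7, 158.9, 20.7, 23.1] 396
side cup_mid 0.56 [239.2, 235.6, 30.9, 29.5] 761
side cup_mid 0.4 [213.5, 200.3, 23.1, 21.1] 444
```

View pics/scene_crop.png

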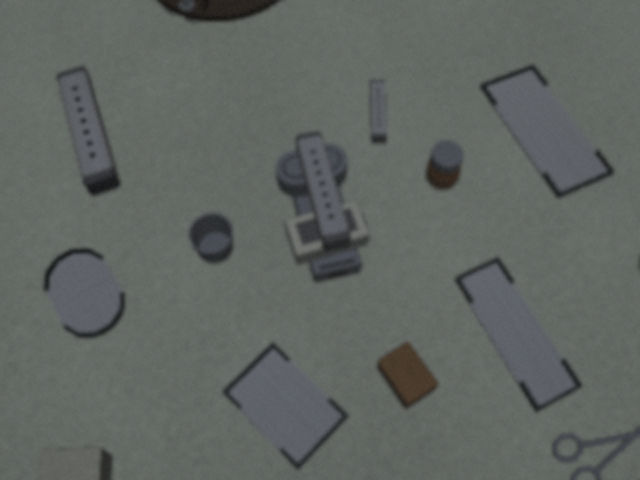

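View pics/side_crop.png

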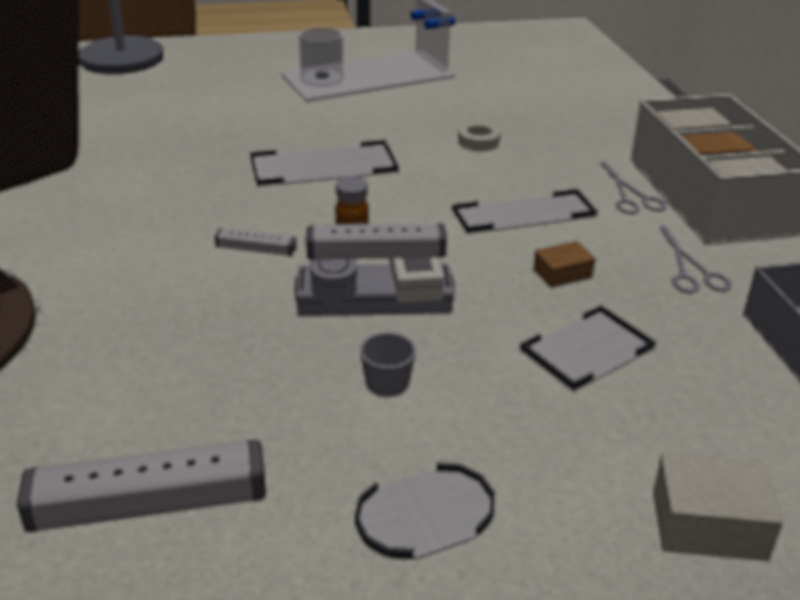

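```bash
cat >> h.py <<'E'
from scipy.spatial.transform import Rotation as Rt
from scipy.optimize import minimize
DIM=dict(long_case=(.160,.056,.030),needle_box=(.084,.046,.030),oval_tin=(.084,.046,.030),slim_case=(.140,.030,.026),
 long_tray=(.188,.084,.010),slim_tray=(.168,.058,.010),box_tray=(.112,.074,.010),oval_tray=(.112,.074,.010))
def campose(s):
    if "eye" in s: return Rt.from_euler('xyz',s["orientation"],degrees=True).as_matrix(),np.array(s["eye"])
    o=s["obs"]; R=Rt.from_euler('xyz',o["orientation"],degrees=True).as_matrix(); m=np.array(s["mount"])
    return R@m[:3,:3], R@m[:3,3]+o["tool_pos"]
def shot(n):
    o=ctrl.get_obs(); s=snapshot(n); s["obs"]=o; return s
def proj(s,P):
    R,e=campose(s); rv=cv2.Rodrigues(R.T)[0]
    return cv2.projectPoints(np.asarray(P,float).reshape(-1,3),rv,-R.T@e,s["camera_matrix"],np.array(s["dist_coeffs"]))[0].reshape(-1,2)
def back(s,uv,z):
    R,e=campose(s)
    p=cv2.undistortPoints(np.asarray(uv,float).reshape(-1,1,2),s["camera_matrix"],np.array(s["dist_coeffs"])).reshape(-1,2)
    d=np.c_[p,np.ones(len(p))]@R.T
    return e+d*((z-e[2])/d[:,2])[:,None]
def outline(t):
    L,W,H=DIM[t]
    if t.startswith("oval"):
        a=np.linspace(-np.pi/2,np.pi/2,12); r=W/2;c=L/2-r
        return np.r_[np.c_[c+r*np.cos(a),r*np.sin(a)],np.c_[-c-r*np.cos(a),-r*np.sin(a)]]
    return np.array([[L,W],[-L,W],[-L,-W],[L,-W]])/2
def body(t,x,y,yaw,z0):
    o=outline(t); c,s=np.cos(yaw),np.sin(yaw); o=o@np.array([[c,s],[-s,c]])+[x,y]
    return np.r_[np.c_[o,np.full(len(o),z0)],np.c_[o,np.full(len(o),z0+DIM[t][2])]]
def hullmask(s,P,ss=4):
    h=cv2.convexHull(proj(s,P).astype(np.float32)).reshape(-1,2)
    m=np.zeros((384*ss//2,512*ss//2),np.uint8)
    k=ss//2
    m=np.zeros((384*k,512*k),np.uint8)
    cv2.fillConvexPoly(m,np.round(((h+.5)*k-.5)*16).astype(np.int32),255,shift=4,lineType=cv2.LINE_AA)
    return cv2.resize(m,(512,384),interpolation=cv2.INTER_AREA)/255.
def fit(t,views,z0,starts=None,hide=None):
    best=None
    mm=views[0][1]; ys,xs=np.nonzero(mm); c=back(views[0][0],[[xs.mean(),ys.mean()]],z0+DIM[t][2]/2)[0][:2]
    def cost(p):
        v=0
        for s,m in views:
            h=hullmask(s,body(t,p[0]/100,p[1]/100,p[2],z0))
            if hide is not None and s["shot"] in hide: h=h*~hide[s["shot"]]
            m=m.astype(float); v+=1-np.minimum(h,m).sum()/np.maximum(h,m).sum()
        return v/len(views)
    for y0 in (starts if starts is not None else np.arange(0,3.1,np.pi/6)):
        p0=np.array([c[0]*100,c[1]*100,y0])
        r=minimize(cost,p0,method="Nelder-Mead",options=dict(initial_simplex=p0+np.array([[0,0,0],[2,0,0],[0,2,0],[0,0,.3]]),xatol=.01,fatol=1e-4))
        if best is None or r.fun<best.fun: best=r
    x,y,a=best.x; a=np.degrees((a+np.pi/2)%np.pi-np.pi/2)
    return x/100,y/100,a,best.fun
E
python3 - <<'E'
from h import *
S={n:shot(n) for n in("scene","side")}
M={n:np.load(f"{n}_masks.npz") for n in S}
for t in ("long_tray","slim_tray","box_tray","oval_tray"):
    for v in (["scene"],["side"],["scene","side"]):
        print(t,v,np.round(fit(t,[(S[n],M[n][t+"_floor_0"]) for n in v],0),4))
for v in ([("scene",2)],[("side",1)],[("scene",2),("side",1)]):
    print("slim",np.round(fit("slim_case",[(S[n],M[n][f"slim_case_mid_{i}"]) for n,i in v],.06),4))
for n,m in (("jar",.0275),("cup",.02)):
  for c in S:
    mk=M[c][n+"_mid_0"]; ys,xs=np.nonzero(mk); print(n,c,back(S[c],[[xs.mean(),ys.mean()]],m)[0].round(3))
E
```

```text
long_tray ['scene'] [0.444  0.2991 2.7016 0.0639]
long_tray ['side'] [0.4425 0.2975 2.7926 0.1191]
long_tray ['scene', 'side'] [0.4431 0.2987 2.8805 0.0931]
slim_tray ['scene'] [0.6691 0.1334 4.6391 0.0569]
slim_tray ['side'] [0.6699 0.1336 5.9576 0.1979]
slim_tray ['scene', 'side'] [0.6692 0.1333 4.77   0.1276]
box_tray ['scene'] [ 0.6519 -0.1283 24.6919  0.0367]
box_tray ['side'] [ 0.6503 -0.1294 25.0234  0.0821]
box_tray ['scene', 'side'] [ 0.6512 -0.1287 24.6272  0.0637]
oval_tray ['scene'] [ 0.4526 -0.2992 13.1989  0.0598]
oval_tray ['side'] [ 0.4525 -0.2993 13.6521  0.0705]
oval_tray ['scene', 'side'] [ 0.4524 -0.2992 13.6637  0.0653]
slim [ 0.463  -0.0147 -6.9477  0.0689]
slim [  0.4613  -0.0143 -10.9102   0.1298]
slim [ 0.4614 -0.0147 -7.1237  0.1043]
jar scene [0.461 0.143 0.027]
jar side [0.459 0.149 0.027]
cup scene [ 0.446 -0.143  0.02 ]
cup side [ 0.451 -0.14   0.02 ]
```

```bash
cat > go.py <<'E'
import sys
from h import *
# target x y z(TCP) yaw ; prints ry total, then shift in tool axes (cm) after the turn
x,y,z,yaw=map(float,sys.argv[1:5]); o=ctrl.get_obs()
r,p,w=o["orientation"]
d=(yaw-w+180)%360-180
R=Rt.from_euler('xyz',[-90,0,w+d],degrees=True).as_matrix()
t=R.T@(np.array([x,y,z])-o["tool_pos"])*100
print("clock %.2f pos %s ori %s j6 %.0f open %.4f F %s"%(o["clock"],o["tool_pos"].round(4),np.round([r,p,w],2),o["joint_pos"][5],o["opening"],np.round(o["force"],1)))
print("ry %.2f deg (%.1f rows)  shift x %.2f y %.2f z %.2f cm (%.1f rows)"%(-d,abs(d)/7.16,*t,np.linalg.norm(t)/4.17))
E
python3 go.py 0.462 -0.015 0.17 -7
python3 - <<'E'
from h import *
S={n:shot(n) for n in("scene","side")}
for n,s in S.items():
    im=cv2.cvtColor(s["image"],cv2.COLOR_RGB2BGR); im=cv2.resize(im,None,fx=4,fy=4,interpolation=cv2.INTER_CUBIC)
    def dr(t,x,y,a,z,c):
        P=proj(s,body(t,x,y,np.radians(a),z)); k=len(P)//2
        for q in(P[:k],P[k:]): cv2.polylines(im,[np.round((q*4+1.5)).astype(int)],True,c,1)
    x,y,a=.462,-.0147,-7; u=np.array([np.cos(np.radians(a)),np.sin(np.radians(a))])
    dr("slim_case",x,y,a,.06,(0,0,255)); dr("long_case",x,y,a,0,(0,255,0))
    b=np.array([x,y])+.042*u; dr("needle_box",*b,a+90,.03,(255,255,0))
    b=np.array([x,y])-.042*u; dr("oval_tin",*b,a+90,.03,(0,255,255))
    u0,v0=(180,130) if n=="scene" else (190,150)
    cv2.imwrite(f"pics/ov_{n}.png",im[v0*4:(v0+130)*4,u0*4:(u0+130)*4])
E
cd pics; python3 -c "
import cv2,numpy as np
cv2.imwrite('ov.png',cv2.resize(np.hstack([cv2.imread('ov_scene.png'),cv2.imread('ov_side.png')]),(800,400),interpolation=cv2.INTER_AREA))"
```

```text
clock 1.35 pos [ 0.1831 -0.6497  0.2266] ori [-90.     0.    15.75] j6 -17 open 0.0876 F [-0.6  0.2  0.3]
ry 22.75 deg (3.2 rows)  shift x 19.94 y 5.66 z 66.39 cm (16.7 rows)
```

View pics/ov.png

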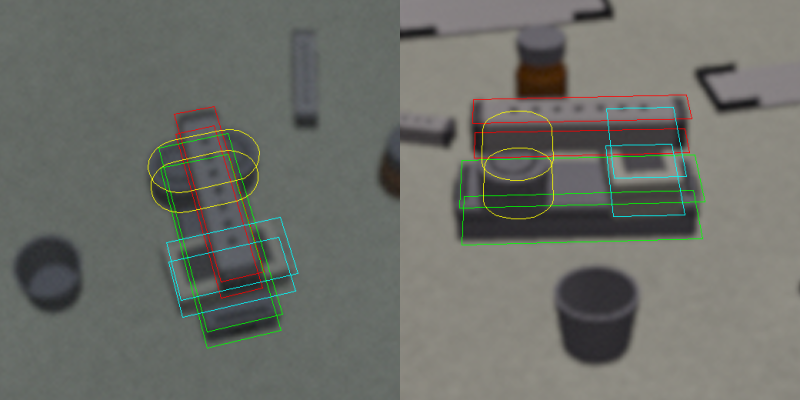

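Slim-case look-alikes in the scene picture: large (133,165), small (279,155), middle-sized (253,195) on the stack. The stack one is meant: it is middle-sized, its 140 mm model fits in both views, and the enlarged crop confirms it. The stack overlay agrees to a few mm. Moving above it.

```bash
python3 -m pendant '[[[0,0,0,0,5.7,0,1],[0,0,0,0,5.7,0,1],[0,0,0,0,5.7,0,1],[0,0,0,0,5.65,0,1],[1,0,3.3,0,0,0,1],[1,0,3.3,0,0,0,1],[1,0,3.3,0,0,0,1],[1,0,3.3,0,0,0,1],[1,0,3.3,0,0,0,1],[1,0,3.3,0,0,0,1],[1,0,3.3,0,0,0,1],[1,0,3.3,0,0,0,1]]]'
python3 go.py 0.462 -0.015 0.17 -7
```

```text
clock: 2.45
tool_pos: [0.2951, -0.3959, 0.2268]
orientation: [-90.0, -0.0, -7.0]
force: [0.6, 0.1, 0.8]
opening: 0.0876
clock 2.45 pos [ 0.2951 -0.3959  0.2268] ori [-9.002e+01 -4.000e-02 -7.020e+00] j6 -67 open 0.0876 F [0.6 0.1 0.8]
ry -0.02 deg (0.0 rows)  shift x 11.92 y 5.68 z 39.84 cm (10.1 rows)
```

```bash
python3 -m pendant '[[[1,0,3.3,0,0,0,1],[1,0,3.3,0,0,0,1],[1,0,3.3,0,0,0,1],[1,0,3.3,0,0,0,1],[1,0,3.3,0,0,0,1],[1,0,3.3,0,0,0,1],[1,0,3.3,0,0,0,1],[1,0,3.3,0,0,0,1],[1,0.6,3.3,0,0,0,1],[1,1.7,3.3,0,0,0,1],[1,1.7,3.3,0,0,0,1],[0.9,1.7,3.5,0,0,0,1]]]'
python3 -m pendant '[[[0,0,0,0,0,0,1],[0,0,0,0,0,0,1]]]'
python3 go.py 0.462 -0.015 0.17 -7
cat > stk.py <<'E'
from h import *
import sys
tag=sys.argv[1]; s=shot("wrist"); im=cv2.cvtColor(s["image"],cv2.COLOR_RGB2BGR)
for t,z in (("slim_case",.06),("needle_box",.03),("oval_tin",.03),("long_case",0)):
    for d in silhouettes(s,t+"_mid"):
        print(t,round(d["confidence"],2),d["bbox"],int(d["mask"].sum()))
        c,_=cv2.findContours(d["mask"].astype(np.uint8),0,1); cv2.drawContours(im,c,-1,{"slim_case":(0,0,255),"needle_box":(255,255,0),"oval_tin":(0,255,255),"long_case":(0,255,0)}[t],1)
cv2.imwrite(f"pics/w_{tag}.png",im)
cv2.imwrite(f"pics/w_{tag}_raw.png",cv2.resize(cv2.cvtColor(s["image"],cv2.COLOR_RGB2BGR),None,fx=1.5,fy=1.5))
E
python3 stk.py a
```

```text
clock: 3.45
tool_pos: [0.462, -0.0151, 0.1695]
orientation: [-89.9, -0.1, -7.0]
force: [1.4, -0.5, 0.3]
opening: 0.0875
clock: 3.62
tool_pos: [0.4613, -0.0155, 0.1686]
orientation: [-90.1, 0.1, -6.8]
force: [0.2, -0.7, 1.0]
opening: 0.0877
clock 3.62 pos [ 0.4613 -0.0155  0.1686] ori [-90.06   0.11  -6.83] j6 -119 open 0.0877 F [ 0.2 -0.7  1. ]
ry 0.17 deg (0.0 rows)  shift x 0.06 y -0.14 z 0.05 cm (0.0 rows)
slim_case 0.82 [236.3, 106.6, 38.4, 165.6] 5986
slim_case 0.79 [341.8, 1.2, 54.9, 85.9] 2219
slim_case 0.66 [0.0, 2.4, 25.6, 76.9] 1314
needle_box 0.78 [203.7, 192.3, 93.7, 56.0] 2874
oval_tin 0.85 [204.7, 108.2, 98.2, 52.8] 2500
long_case 0.56 [224.6, 87.2, 60.7, 110.4] 1653
```

View pics/w_a.png

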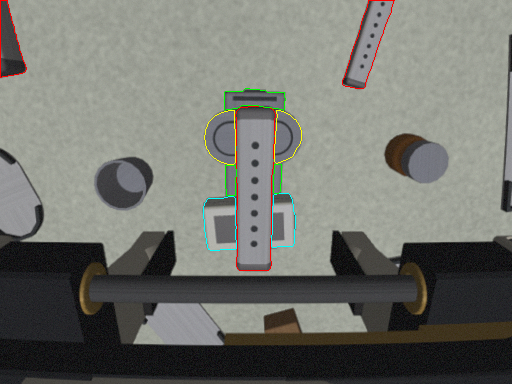

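```bash
cat > fitw.py <<'E'
from h import *
print(ctrl.get_obs()["joint_pos"].round(0))
s=shot("wrist")
D={t:silhouettes(s,t+"_mid") for t in ("slim_case","needle_box","oval_tin","long_case")}
m={t:d[0]["mask"] for t,d in D.items() if d}
for t,d in D.items():
    print(t,[ (round(q["confidence"],2),q["bbox"]) for q in d])
allm=lambda *k: np.any([cv2.dilate(m[q].astype(np.uint8),np.ones((3,3)))>0 for q in k if q in m]+[np.zeros((384,512),bool)],0)
for t,z,h,st in (("slim_case",.06,[],[-.12]),("needle_box",.03,["slim_case"],[1.45]),("oval_tin",.03,["slim_case"],[1.45]),("long_case",0,["slim_case","needle_box","oval_tin"],[-.12])):
    if t not in m: continue
    hd=allm(*h)
    print(t,np.round(fit(t,[(s,m[t]&~hd)],z,st,{s["shot"]:hd}),4))
E
python3 fitw.py
```

```text
[  22.    3.  -30.    0.  -57. -119.]
slim_case [(0.85, [0.0, 1.8, 26.5, 74.1]), (0.78, [345.5, 3.4, 51.3, 84.7])]
needle_box [(0.93, [208.9, 191.8, 88.5, 55.5])]
oval_tin [(0.6, [206.2, 105.2, 99.6, 58.4])]
long_case [(0.72, [228.0, 86.7, 59.2, 110.6])]
slim_case [ 0.2684 -0.2111  3.1647  0.0303]
needle_box [ 4.99000e-01 -2.41000e-02  8.73987e+01  4.53300e-01]
oval_tin [ 4.16300e-01 -1.16000e-02  8.52038e+01  4.57700e-01]
long_case [ 0.4567 -0.0158 -7.5516  0.7712]
```

```bash
cat > fitw.py <<'E'
from h import *
import sys
exp={"slim_case":(.46,-.015,.073)}
s=shot("wrist"); m={}
ROI=np.zeros((384,512),bool); ROI[80:290,190:310]=1
for k in range(3):
    for t in ("slim_case","needle_box","oval_tin","long_case"):
        if t in m: continue
        for d in silhouettes(s,t+"_mid"):
            if (d["mask"]&ROI).sum()>.8*d["mask"].sum() and d["confidence"]>.3: m[t]=d["mask"]; break
    if len(m)==4: break
    s2=s
print(list(m))
allm=lambda *k: np.any([cv2.dilate(m[q].astype(np.uint8),np.ones((3,3)))>0 for q in k if q in m]+[np.zeros((384,512),bool)],0)
for t,z,h,st in (("slim_case",.06,[],[-.12]),("needle_box",.03,["slim_case"],[1.45]),("oval_tin",.03,["slim_case"],[1.45]),("long_case",0,["slim_case","needle_box","oval_tin"],[-.12])):
    if t not in m: continue
    hd=allm(*h)
    print(t,np.round(fit(t,[(s,m[t]&~hd)],z,st,{s["shot"]:hd}),4))
E
python3 fitw.py
```

```text
['slim_case', 'needle_box', 'oval_tin', 'long_case']
slim_case [ 0.4602 -0.0156 -7.5565  0.0389]
needle_box [ 4.98000e-01 -2.42000e-02  8.70152e+01  5.92000e-02]
oval_tin [ 4.16300e-01 -1.18000e-02  8.51227e+01  2.63000e-02]
long_case [ 0.4581 -0.016  -7.6259  0.0872]
```

```bash
python3 go.py 0.458 -0.0155 0.056 -7.5
```

```text
clock 4.37 pos [ 0.4614 -0.017   0.1696] ori [-90.    -0.    -7.02] j6 -119 open 0.0878 F [-0.4  0.1  0.4]
ry 0.48 deg (0.1 rows)  shift x -0.35 y 11.36 z 0.10 cm (2.7 rows)
```

```bash
python3 -m pendant '[[[-0.35,1.4,0.1,0,0.5,0,1],[0,2,0,0,0,0,1],[0,2,0,0,0,0,1],[0,2,0,0,0,0,1],[0,2,0,0,0,0,1],[0,1.4,0,0,0,0,1],[0,0.6,0,0,0,0,1],[0,0,0,0,0,0,1]]]'
python3 go.py 0.458 -0.0155 0.056 -7.5
python3 - <<'E'
from h import *
s=shot("wrist"); a=shot("side")
im=np.hstack([s["image"][:,100:420],cv2.resize(a["image"][120:260,170:310],(384,384))])
cv2.imwrite("pics/g1.png",im[:,:,::-1])
E
```

```text
clock: 5.03
tool_pos: [0.4572, -0.0157, 0.0544]
orientation: [-90.1, 0.1, -7.5]
force: [-0.4, 0.1, 0.1]
opening: 0.0873
clock 5.03 pos [ 0.4572 -0.0157  0.0544] ori [-90.08   0.15  -7.51] j6 -120 open 0.0873 F [-0.4  0.1  0.1]
ry -0.01 deg (0.0 rows)  shift x 0.08 y -0.16 z 0.04 cm (0.0 rows)
```

View pics/g1.png

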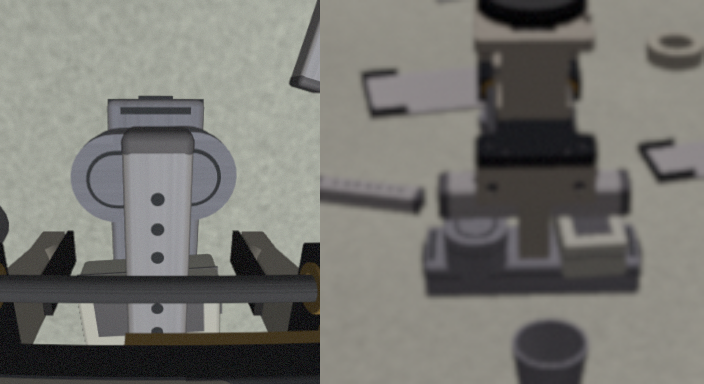

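Fingers straddle the slim case over the gap, clear of box and tin. Close, lift a little.

```bash
python3 -m pendant '[[[0,0,0,0,0,0,0],[0,0,0,0,0,0,0],[0,0,0,0,0,0,0],[0,0,0,0,0,0,0],[0,0,0,0,0,0,0],[0,0,0,0,0,0,0],[0,0,0,0,0,0,0],[0,0,0,0,0,0,0],[0,-0.3,0,0,0,0,0],[0,-0.7,0,0,0,0,0],[0,-1,0,0,0,0,0],[0,-1,0,0,0,0,0]]]'
python3 -m pendant '[[[0,-2,0,0,0,0,0],[0,-2,0,0,0,0,0],[0,-2,0,0,0,0,0],[0,-2,0,0,0,0,0],[0,0,0,0,0,0,0]]]'
python3 go.py 0.6685 0.1333 0.11 4.7
python3 fitw.py
python3 - <<'E'
from h import *
s=shot("wrist"); a=shot("side")
im=np.hstack([s["image"][:,100:420],cv2.resize(a["image"][120:260,170:310],(384,384))])
cv2.imwrite("pics/g2.png",im[:,:,::-1])
E
```

```text
clock: 6.13
tool_pos: [0.4577, -0.0156, 0.0861]
orientation: [-90.0, 0.1, -7.5]
force: [-0.6, -0.4, -1.3]
opening: 0.0299
clock: 6.55
tool_pos: [0.4601, -0.0151, 0.1698]
orientation: [-89.9, -0.3, -7.5]
force: [1.3, 1.1, -1.3]
opening: 0.0299
clock 6.55 pos [ 0.4601 -0.0151  0.1698] ori [-89.88  -0.34  -7.47] j6 -120 open 0.0299 F [ 1.3  1.1 -1.3]
ry -12.17 deg (1.7 rows)  shift x 21.99 y 5.98 z 13.08 cm (6.3 rows)
['slim_case', 'needle_box', 'oval_tin', 'long_case']
slim_case [ 4.71300e-01 -1.77000e-02 -1.85887e+01  5.14500e-01]
needle_box [ 4.90600e-01 -2.28000e-02 -7.87836e+01  2.89300e-01]
oval_tin [ 4.17000e-01 -1.19000e-02  8.42013e+01  5.45000e-02]
long_case [ 0.4593 -0.0142 -5.9516  0.0848]
```

View pics/g2.png

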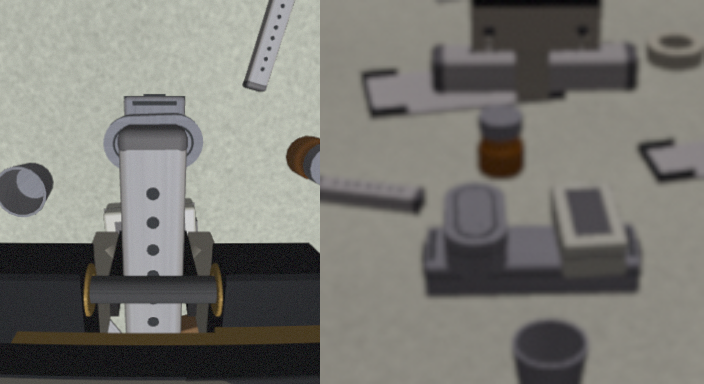

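Grip is firm, but the fingertips hang about 5 mm below the case's underside, which would make it a small drop. I'll set it back and regrip higher.

```bash
python3 go.py 0.4575 -0.0157 0.058 -7.5; python3 -m pendant '[[[-0.2,2,0,0,0,0,0],[0,2,0,0,0,0,0],[0,2,0,0,0,0,0],[0,2,0,0,0,0,0],[0,2,0,0,0,0,0],[0,0.9,0,0,0,0,0],[0,0.2,0,0,0,0,0],[0,0,0,0,0,0,0]]]'
python3 go.py 0.4575 -0.0157 0.056 -7.5
```

```text
clock 6.90 pos [ 0.4575 -0.0156  0.1648] ori [-9.004e+01  9.000e-02 -7.510e+00] j6 -120 open 0.0298 F [-0.2 -0.3 -1.7]
ry -0.01 deg (0.0 rows)  shift x 0.01 y 10.68 z -0.01 cm (2.6 rows)
clock: 7.57
tool_pos: [0.4567, -0.0156, 0.0554]
orientation: [-90.1, -0.0, -7.4]
force: [-2.7, -2.9, 12.4]
opening: 0.0299
clock 7.57 pos [ 0.4567 -0.0156  0.0554] ori [-9.008e+01 -1.000e-02 -7.420e+00] j6 -120 open 0.0299 F [-2.7 -2.9 12.4]
ry 0.08 deg (0.0 rows)  shift x 0.09 y -0.06 z -0.00 cm (0.0 rows)
```

```bash
python3 -m pendant '[[[0,-0.05,0,0,0,0,0],[0,0,0,0,0,0,0.6],[0,0,0,0,0,0,0.6],[0,0,0,0,0,0,0.6],[0,0,0,0,0,0,0.6],[0.2,-0.4,0,0,0,0,0.6],[0,-0.5,0,0,0,0,0.6],[0,0,0,0,0,0,0.6]]]'
python3 go.py 0.4575 -0.0157 0.063 -7.5; python3 fitw.py
python3 - <<'E'
from h import *
s=shot("wrist"); a=shot("side")
im=np.hstack([s["image"][:,100:420],cv2.resize(a["image"][120:260,170:310],(384,384))])
cv2.imwrite("pics/g3.png",im[:,:,::-1])
E
```

```text
clock: 8.23
tool_pos: [0.4588, -0.0153, 0.0651]
orientation: [-90.0, -0.1, -7.5]
force: [0.4, 0.1, -0.3]
opening: 0.0526
clock 8.23 pos [ 0.4588 -0.0153  0.0651] ori [-8.997e+01 -8.000e-02 -7.490e+00] j6 -120 open 0.0526 F [ 0.4  0.1 -0.3]
ry 0.01 deg (0.0 rows)  shift x -0.13 y 0.21 z -0.06 cm (0.1 rows)
['slim_case', 'long_case']
slim_case [ 0.4573 -0.0168 -7.6393  0.2601]
long_case [ 0.4561 -0.0158 -7.4483  0.6351]
```

View pics/g3.png

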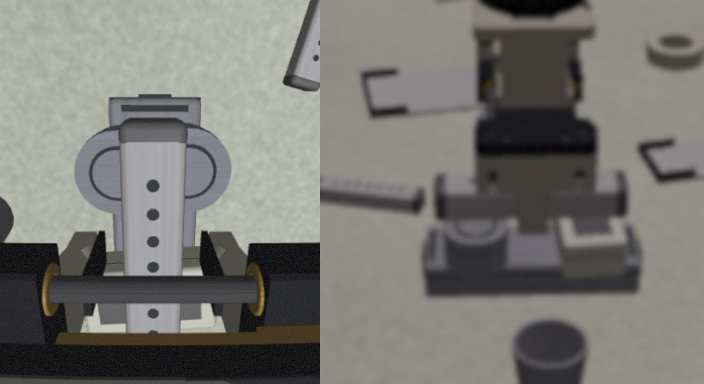

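```bash
python3 -m pendant '[[[0,0.1,0,0,0,0,0],[0,0,0,0,0,0,0],[0,0,0,0,0,0,0],[0,0,0,0,0,0,0],[0,0,0,0,0,0,0],[0,0,0,0,0,0,0],[0,0,0,0,0,0,0],[0,-0.3,0,0,0,0,0],[0,-0.7,0,0,0,0,0],[0,-1.5,0,0,0,0,0],[0,-2,0,0,0,0,0],[0,-2,0,0,0,0,0]]]'
python3 -m pendant '[[[0,-2,0,0,0,0,0],[0,-1,0,0,0,0,0],[0,0,0,0,-6.1,0,0],[0,0,0,0,-6.1,0,0],[0,0,0,0,0,0,0],[0,0,0,0,0,0,0]]]'
python3 go.py 0.6685 0.1333 0.11 4.7
python3 - <<'E'
from h import *
s=shot("wrist"); a=shot("side")
im=np.hstack([s["image"][:,100:420],cv2.resize(a["image"][120:260,170:310],(384,384))])
cv2.imwrite("pics/g4.png",im[:,:,::-1])
E
```

```text
clock: 9.78
tool_pos: [0.4576, -0.0156, 0.1291]
orientation: [-90.0, 0.1, -7.5]
force: [0.7, 0.8, -1.5]
opening: 0.03
clock: 10.28
tool_pos: [0.4579, -0.0155, 0.1585]
orientation: [-90.0, -0.0, 4.5]
force: [-0.3, 0.9, -1.6]
opening: 0.0298
clock 10.28 pos [ 0.4579 -0.0155  0.1585] ori [-8.999e+01 -1.000e-02  4.510e+00] j6 -108 open 0.0298 F [-0.3  0.9 -1.6]
ry -0.19 deg (0.0 rows)  shift x 22.21 y 4.85 z 13.10 cm (6.3 rows)
```

View pics/g4.png

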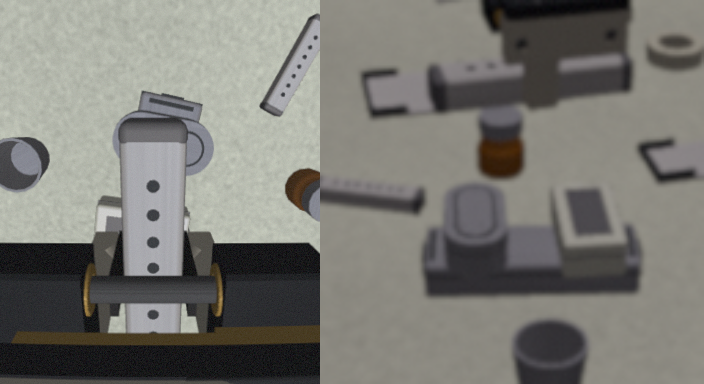

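```bash
python3 -m pendant '[[[1.5,0,0.9,0,0,0,0],[3,0,1.8,0,0,0,0],[3,0,1.8,0,0,0,0],[3,0,1.8,0,0,0,0],[3,0,1.8,0,0,0,0],[3,0,1.8,0,0,0,0],[3,0,1.8,0,0,0,0],[1.7,1,1,0,-0.2,0,0],[0.9,2,0.4,0,0,0,0],[0,2,0,0,0,0,0],[0,0,0,0,0,0,0],[0,0,0,0,0,0,0]]]'
python3 go.py 0.668 0.1333 0.03 4.7
python3 - <<'E'
from h import *
s=shot("wrist"); 
d=[q for q in silhouettes(s,"slim_tray_floor")]
print([(round(q["confidence"],2),q["bbox"]) for q in d])
im=cv2.cvtColor(s["image"],cv2.COLOR_RGB2BGR)
P=proj(s,body("slim_tray",.6691,.1333,np.radians(4.7),0))
for q in (P[:4],P[4:]): cv2.polylines(im,[np.round(q).astype(int)],True,(0,0,255),1)
a=shot("side"); 
cv2.imwrite("pics/g5.png",np.hstack([im[:,100:420],cv2.resize(a["image"][100:240,240:380],(384,384))[:,:,::-1]]))
E
```

```text
clock: 11.38
tool_pos: [0.6666, 0.1327, 0.1065]
orientation: [-90.1, 0.2, 4.8]
force: [-0.1, -0.3, -1.0]
opening: 0.0301
clock 11.38 pos [0.6666 0.1327 0.1065] ori [-90.09   0.21   4.81] j6 -113 open 0.0301 F [-0.1 -0.3 -1. ]
ry 0.11 deg (0.0 rows)  shift x 0.15 y 7.65 z 0.05 cm (1.8 rows)
[(0.94, [217.7, 92.2, 71.2, 138.3])]
```

View pics/g5.png

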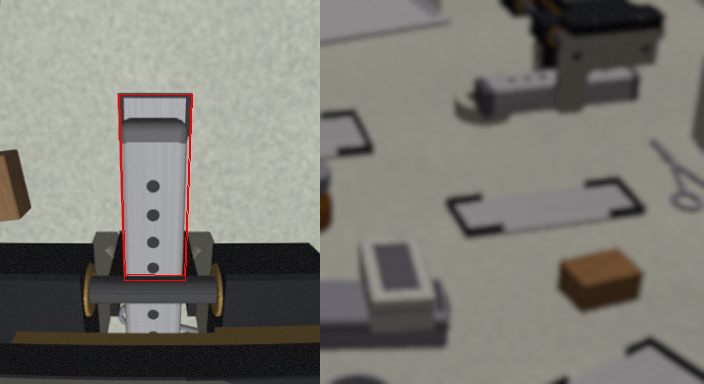

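```bash
python3 -m pendant '[[[0.1,2,0,0,0,0,0],[0,2,0,0,0,0,0],[0,2,0,0,0,0,0],[0,2,0,0,0,0,0],[0,1,0,0,0,0,0],[0,0.5,0,0,0,0,0],[0,0,0,0,0,0,0],[0,0,0,0,0,0,0]]]'
python3 go.py 0.668 0.1333 0.0065 4.7
```

```text
clock: 12.2
tool_pos: [0.6694, 0.1335, 0.0144]
orientation: [-90.0, -0.1, 4.9]
force: [-0.2, 0.1, -1.0]
opening: 0.0298
clock 12.20 pos [0.6694 0.1335 0.0144] ori [-89.98  -0.09   4.91] j6 -113 open 0.0298 F [-0.2  0.1 -1. ]
ry 0.21 deg (0.0 rows)  shift x -0.14 y 0.79 z -0.01 cm (0.2 rows)
```

```bash
python3 -m pendant '[[[-0.1,0.3,0,0,0,0,0],[0,0.3,0,0,0,0,0],[0,0.1,0,0,0,0,0],[0,0,0,0,0,0,0]]]'
python3 -m pendant '[[[0,0.1,0,0,0,0,0],[0,0,0,0,0,0,0]]]'
python3 go.py 0.668 0.1333 0.0065 4.7
```

```text
clock: 12.53
tool_pos: [0.6675, 0.1333, 0.0061]
orientation: [-90.0, -0.0, 4.9]
force: [0.5, -1.4, -0.6]
opening: 0.0293
clock: 12.7
tool_pos: [0.6677, 0.1333, 0.0061]
orientation: [-90.0, -0.0, 4.9]
force: [-3.1, 0.1, 4.7]
opening: 0.0298
clock 12.70 pos [0.6677 0.1333 0.0061] ori [-9.001e+01 -2.000e-02  4.920e+00] j6 -113 open 0.0298 F [-3.1  0.1  4.7]
ry 0.22 deg (0.0 rows)  shift x 0.03 y -0.04 z -0.00 cm (0.0 rows)
```

```bash
python3 -m pendant '[[[0,0,0,0,0,0,0.7],[0,0,0,0,0,0,0.7],[0,0,0,0,0,0,0.7],[0,0,0,0,0,0,0.7],[0,0,0,0,0,0,0.7],[0,-1,0,0,0,0,0.7],[0,-2,0,0,0,0,0.7],[0,-3,0,0,0,0,0.7],[0,-4,0,0,0,0,0.7],[0,-4,0,0,0,0,0.7],[0,0,0,0,0,0,0.7]]]'
python3 - <<'E'
from h import *
s=shot("wrist"); a=shot("side"); c=shot("scene")
for q,n in((s,"w"),(a,"side"),(c,"scene")):
    for d in silhouettes(q,"slim_case_mid"): print(n,round(d["confidence"],2),d["bbox"])
cv2.imwrite("pics/g6.png",np.hstack([s["image"][:,100:420],cv2.resize(a["image"][100:240,240:380],(384,384))])[:,:,::-1])
E
python3 go.py 0.457 -0.017 0.17 83
```

```text
clock: 13.62
tool_pos: [0.6721, 0.1343, 0.1556]
orientation: [-89.9, -0.8, 5.0]
force: [0.6, 0.4, 2.5]
opening: 0.0613
w 0.88 [235.3, 98.7, 29.9, 142.0]
side 0.78 [71.7, 290.8, 117.4, 45.5]
side 0.72 [167.4, 187.3, 39.7, 14.0]
side 0.68 [296.3, 160.7, 54.9, 21.0]
side 0.68 [253.0, 187.8, 29.6, 33.5]
scene 0.94 [325.3, 241.6, 46.9, 54.2]
scene 0.86 [116.1, 132.8, 33.1, 63.7]
scene 0.54 [275.6, 140.5, 8.7, 29.9]
clock 13.92 pos [0.6668 0.1329 0.1439] ori [-90.03   0.12   4.88] j6 -113 open 0.0607 F [-0.8 -0.5 -0.1]
ry -78.12 deg (10.9 rows)  shift x -17.44 y -2.61 z 19.00 cm (6.2 rows)
```

View pics/g6.png

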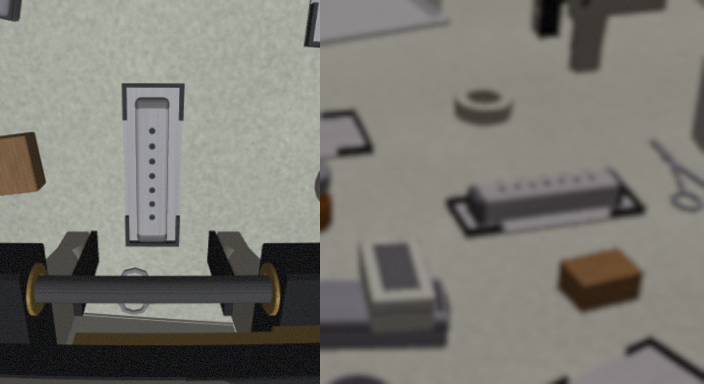

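```bash
python3 - <<'E'
from h import *
S=[shot("wrist"),shot("scene")]
for s,i in zip(S,("w","sc")):
    m=[d["mask"] for d in silhouettes(s,"slim_case_mid")][0]
    print(i,"case",np.round(fit("slim_case",[(s,m)],.003,[.08]),4))
    m2=silhouettes(s,"slim_tray_floor")
    if m2: print("tray",np.round(fit("slim_tray",[(s,m2[0]["mask"]|m)],0,[.08]),4))
E
```

```text
w case [0.6672 0.1321 5.1699 0.0344]
tray [0.6678 0.1324 4.7029 0.0273]
sc case [0.6696 0.1316 6.9284 0.5373]
tray [0.6702 0.1321 4.8659 0.3594]
```

```bash
python3 -m pendant '[[[0,0,0,0,-7.1,0,0.75],[0,0,0,0,-7.1,0,0.75],[0,0,0,0,-7.1,0,0.75],[0,0,0,0,-7.1,0,0.75],[0,0,0,0,-7.1,0,0.75],[0,0,0,0,-7.1,0,0.75],[0,0,0,0,-7.1,0,0.75],[0,0,0,0,-7.1,0,0.75],[0,0,0,0,-7.1,0,0.75],[0,0,0,0,-7.1,0,0.75],[0,0,0,0,-7.1,0,0.75],[0,0,0,0,0,0,0.75]]]'
python3 go.py 0.457 0.05 0.17 83
```

```text
clock: 15.22
tool_pos: [0.6676, 0.1332, 0.1448]
orientation: [-90.0, 0.0, 83.3]
force: [-0.0, 0.2, 0.5]
opening: 0.066
clock 15.22 pos [0.6676 0.1332 0.1448] ori [-8.999e+01  1.000e-02  8.333e+01] j6 -34 open 0.0660 F [-0.   0.2  0.5]
ry 0.33 deg (0.0 rows)  shift x -10.83 y -2.52 z 19.88 cm (5.5 rows)
```

```bash
python3 -m pendant '[[[-0.8,-1.2,1.5,0,0.3,0,0.75],[-1.5,-1.3,2.7,0,0,0,0.75],[-1.5,0,2.8,0,0,0,0.75],[-1.5,0,2.8,0,0,0,0.75],[-1.5,0,2.8,0,0,0,0.75],[-1.5,0,2.8,0,0,0,0.75],[-1.5,0,2.7,0,0,0,0.75],[-1,0,1.8,0,0,0,0.75],[0,0,0,0,0,0,0.75],[0,0,0,0,0,0,0.75]]]'
python3 go.py 0.457 0.05 0.17 83
cat > fit2.py <<'E'
from h import *
import sys
tag=sys.argv[1]; s=shot("wrist"); im=cv2.cvtColor(s["image"],cv2.COLOR_RGB2BGR); m={}
for t in ("needle_box","oval_tin","long_case"):
    D=silhouettes(s,t+"_mid"); print(t,[(round(q["confidence"],2),q["bbox"]) for q in D])
    if D: m[t]=D[0]["mask"]
for t,z,h,st in (("needle_box",.03,[],[1.45]),("oval_tin",.03,[],[1.45]),("long_case",0,["needle_box","oval_tin"],[-.12])):
    if t not in m: continue
    hd=np.zeros((384,512),bool)
    for k in h:
        if k in m: hd|=cv2.dilate(m[k].astype(np.uint8),np.ones((3,3)))>0
    f=fit(t,[(s,m[t]&~hd)],z,st,{s["shot"]:hd}); print(t,np.round(f,4))
    P=proj(s,body(t,f[0],f[1],np.radians(f[2]),z)); k=len(P)//2
    for q in (P[:k],P[k:]): cv2.polylines(im,[np.round(q).astype(int)],True,(0,0,255),1)
cv2.imwrite(f"pics/w_{tag}.png",im)
E
python3 fit2.py b
```

```text
clock: 16.05
tool_pos: [0.4561, 0.0512, 0.1708]
orientation: [-90.1, -0.1, 82.5]
force: [-0.1, 0.3, 0.1]
opening: 0.0655
clock 16.05 pos [0.4561 0.0512 0.1708] ori [-9.008e+01 -6.000e-02  8.251e+01] j6 -39 open 0.0655 F [-0.1  0.3  0.1]
ry -0.49 deg (0.1 rows)  shift x -0.11 y 0.08 z -0.10 cm (0.0 rows)
needle_box [(0.79, [159.0, 53.9, 65.7, 103.5])]
oval_tin [(0.97, [261.1, 56.9, 60.1, 103.2]), (0.73, [158.9, 53.8, 66.1, 104.4])]
long_case [(0.86, [156.0, 78.3, 173.9, 63.2])]
needle_box [ 4.98300e-01 -2.45000e-02  8.63929e+01  5.34000e-02]
oval_tin [ 4.16200e-01 -1.17000e-02  8.33887e+01  2.39000e-02]
long_case [ 0.4576 -0.0168 -7.5806  0.0595]
```

View pics/w_b.png

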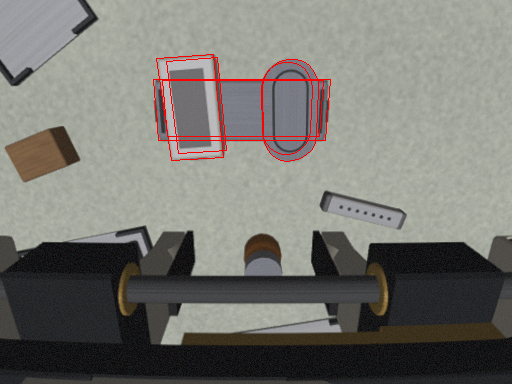

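```bash
python3 -m pendant '[[[0,0,0,0,-3.5,0,0.7],[0,0,0,0,0,0,0.7],[0,0,0,0,0,0,0.7]]]'; python3 go.py 0.498 -0.0245 0.1 86.2
```

```text
clock: 16.5
tool_pos: [0.4569, 0.0515, 0.1697]
orientation: [-90.0, 0.0, 86.1]
force: [-0.4, -0.0, -1.6]
opening: 0.0616
clock 16.50 pos [0.4569 0.0515 0.1697] ori [-8.996e+01  3.000e-02  8.608e+01] j6 -35 open 0.0616 F [-0.4 -0.  -1.6]
ry -0.12 deg (0.0 rows)  shift x -7.31 y 6.97 z -4.61 cm (2.7 rows)
```

```bash
python3 -m pendant '[[[-1.5,0.8,-1,0,0,0,0.7],[-2.5,2,-1.6,0,0,0,0.7],[-2.3,2,-1.5,0,0,0,0.7],[-1,1.5,-0.5,0,0,0,0.7],[0,0.7,0,0,0,0,0.7],[0,0,0,0,0,0,0.7],[0,0,0,0,0,0,0.7]]]'; python3 go.py 0.498 -0.0245 0.035 86.2
python3 - <<'E'
from h import *
s=shot("wrist"); a=shot("side")
cv2.imwrite("pics/g7.png",np.hstack([s["image"][:,100:420],cv2.resize(a["image"][120:260,170:310],(384,384))])[:,:,::-1])
E
```

```text
clock: 17.08
tool_pos: [0.4974, -0.0245, 0.0999]
orientation: [-89.9, 0.0, 86.1]
force: [0.1, -0.2, 0.7]
opening: 0.0618
clock 17.08 pos [ 0.4974 -0.0245  0.0999] ori [-8.994e+01  3.000e-02  8.613e+01] j6 -24 open 0.0618 F [ 0.1 -0.2  0.7]
ry -0.07 deg (0.0 rows)  shift x -0.00 y 6.49 z -0.06 cm (1.6 rows)
```

View pics/g7.png

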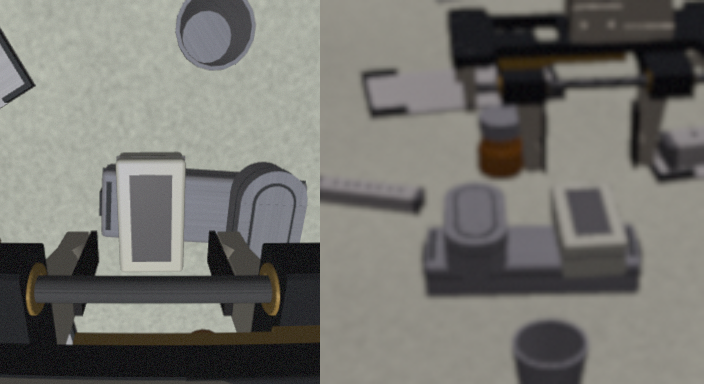

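```bash
python3 -m pendant '[[[0,1.2,-0.05,0,0,0,0.7],[0,1.2,0,0,0,0,0.7],[0,1.2,0,0,0,0,0.7],[0,1.2,0,0,0,0,0.7],[0,1,0,0,0,0,0.7],[0,0.5,0,0,0,0,0.7],[0,0.1,0,0,0,0,0.7],[0,0,0,0,0,0,0.7],[0,0,0,0,0,0,0.7]]]'; python3 go.py 0.498 -0.0245 0.035 86.2
python3 - <<'E'
from h import *
s=shot("wrist"); a=shot("side")
cv2.imwrite("pics/g8.png",np.hstack([s["image"][:,100:420],cv2.resize(a["image"][120:260,170:310],(384,384))])[:,:,::-1])
E
```

```text
clock: 17.93
tool_pos: [0.4986, -0.0242, 0.0369]
orientation: [-90.1, -0.0, 86.2]
force: [-0.3, 0.3, 0.3]
opening: 0.0612
clock 17.93 pos [ 0.4986 -0.0242  0.0369] ori [-9.008e+01 -3.000e-02  8.622e+01] j6 -24 open 0.0612 F [-0.3  0.3  0.3]
ry 0.02 deg (0.0 rows)  shift x -0.04 y 0.19 z 0.06 cm (0.0 rows)
```

View pics/g8.png

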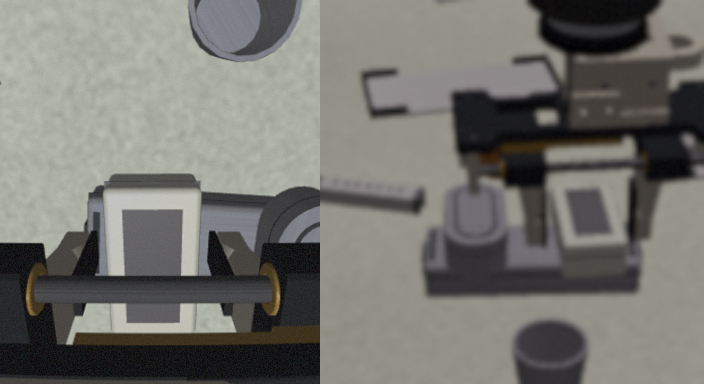

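```bash
python3 -m pendant '[[[0,0,0,0,0,0,0],[0,0,0,0,0,0,0],[0,0,0,0,0,0,0],[0,0,0,0,0,0,0],[0,0,0,0,0,0,0],[0,0,0,0,0,0,0],[0,-0.3,0,0,0,0,0],[0,-0.7,0,0,0,0,0],[0,-1.5,0,0,0,0,0],[0,-2,0,0,0,0,0],[0,-2.5,0,0,0,0,0],[0,-2.5,0,0,0,0,0]]]'; python3 -m pendant '[[[0,-1.5,0,0,0,0,0],[0,0,0,0,0,0,0]]]'
python3 - <<'E'
from h import *
s=shot("wrist"); a=shot("side")
cv2.imwrite("pics/g9.png",np.hstack([s["image"][:,100:420],cv2.resize(a["image"][120:260,170:310],(384,384))])[:,:,::-1])
E
python3 go.py 0.6512 -0.1287 0.11 24.7
```

```text
clock: 19.03
tool_pos: [0.4973, -0.0248, 0.132]
orientation: [-89.9, 0.0, 86.2]
force: [1.0, -0.2, -2.5]
opening: 0.0458
clock: 19.2
tool_pos: [0.4999, -0.0243, 0.15]
orientation: [-90.3, -0.1, 86.2]
force: [0.3, -0.3, -1.4]
opening: 0.046
clock 19.30 pos [ 0.4979 -0.0245  0.1466] ori [-9.006e+01 -5.000e-02  8.618e+01] j6 -24 open 0.0459 F [-0.7 -0.7 -2.3]
ry 61.48 deg (8.6 rows)  shift x 9.57 y 3.66 z -15.87 cm (4.5 rows)
```

View pics/g9.png

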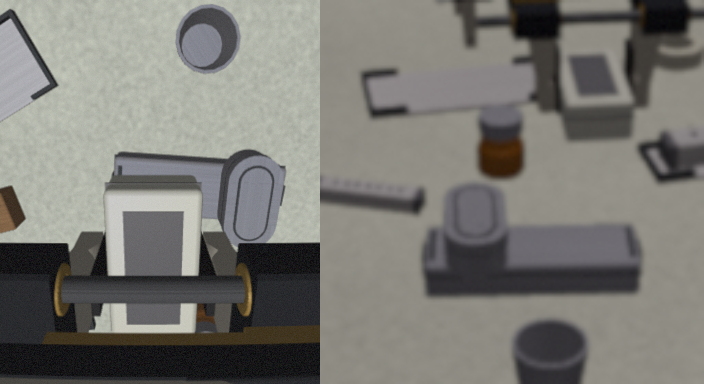

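```bash
python3 -m pendant '[[[0,0,0,0,6.8,0,0],[0,0,0,0,6.8,0,0],[0,0,0,0,6.8,0,0],[0,0,0,0,6.8,0,0],[0,0,0,0,6.8,0,0],[0,0,0,0,6.8,0,0],[0,0,0,0,6.8,0,0],[0,0,0,0,6.8,0,0],[0,0,0,0,7,0,0],[0,0,0,0,0,0,0]]]'; python3 go.py 0.6512 -0.1287 0.11 24.7
```

```text
clock: 20.13
tool_pos: [0.497, -0.0248, 0.1447]
orientation: [-90.0, 0.2, 24.4]
force: [-0.6, 0.1, -1.9]
opening: 0.0461
clock 20.13 pos [ 0.497  -0.0248  0.1447] ori [-89.96   0.16  24.45] j6 -85 open 0.0461 F [-0.6  0.1 -1.9]
ry -0.25 deg (0.0 rows)  shift x 9.67 y 3.47 z -15.88 cm (4.5 rows)
```

```bash
python3 -m pendant '[[[0.7,0,-1,0,0,0,0],[1.4,0,-2.3,0,0,0,0],[1.6,0,-2.6,0,0,0,0],[1.6,0,-2.6,0,0,0,0],[1.6,0,-2.6,0,0,0,0],[1.4,0.5,-2.4,0,0,0,0],[0.9,1.3,-1.5,0,0,0,0],[0.5,1.7,-0.9,0,0,0,0],[0,0,0,0,0,0,0],[0,0,0,0,0,0,0]]]'; python3 go.py 0.6512 -0.1287 0.0095 24.7
cat > trayck.py <<'E'
from h import *
import sys
t,x,y,a,tag=sys.argv[1],*map(float,sys.argv[2:5]),sys.argv[5]
s=shot("wrist"); im=cv2.cvtColor(s["image"],cv2.COLOR_RGB2BGR)
P=proj(s,body(t,x,y,np.radians(a),0)); k=len(P)//2
for q in (P[:k],P[k:]): cv2.polylines(im,[np.round(q).astype(int)],True,(0,0,255),1)
c=shot("side"); u,v=proj(c,[[x,y,.03]])[0].astype(int); u=min(max(u,80),431);v=min(max(v,80),303)
cv2.imwrite(f"pics/{tag}.png",np.hstack([im[:,60:460],cv2.resize(c["image"][v-80:v+80,u-80:u+80],(384,384))[:,:,::-1]]))
E
python3 trayck.py box_tray .6512 -.1287 24.7 g10
```

```text
clock: 20.97
tool_pos: [0.6518, -0.1291, 0.1086]
orientation: [-89.9, 0.2, 24.9]
force: [-0.4, 0.2, -1.2]
opening: 0.0461
clock 20.97 pos [ 0.6518 -0.1291  0.1086] ori [-89.91   0.24  24.9 ] j6 -71 open 0.0461 F [-0.4  0.2 -1.2]
ry 0.20 deg (0.0 rows)  shift x -0.04 y 9.91 z 0.06 cm (2.4 rows)
```

View pics/g10.png

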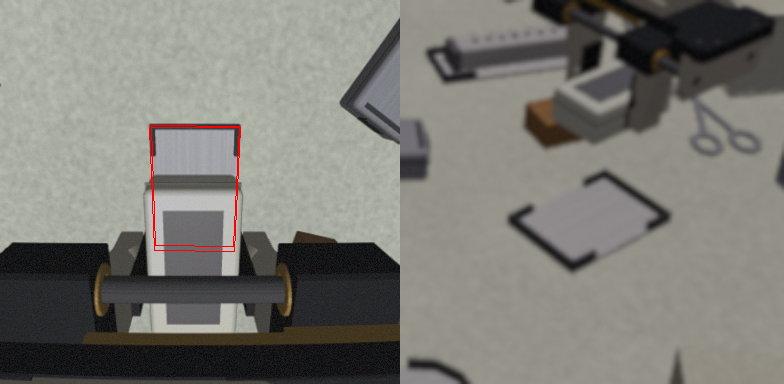

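```bash
python3 - <<'E'
from h import *
s=shot("scene")
p=back(s,[[293,288],[280,277],[293,272],[308,293],[296,303]],.01)[:,:2]
d=p-[.6512,-.1287]; a=np.radians(24.7); print(p.round(3)); print((d@np.array([[np.cos(a),-np.sin(a)],[np.sin(a),np.cos(a)]])).round(3))
E
python3 -m pendant '[[[0,2,0,0,0,0,0],[0,2,0,0,0,0,0],[0,2,0,0,0,0,0],[0,1.7,0,0,0,0,0],[0,0.9,0,0,0,0,0],[0,0.5,0,0,0,0,0],[0,0,0,0,0,0,0],[0,0,0,0,0,0,0]]]'; python3 go.py 0.6512 -0.1287 0.0095 24.7
```

```text
[[ 0.673  0.   ]
 [ 0.641 -0.016]
 [ 0.641  0.014]
 [ 0.694  0.025]
 [ 0.704 -0.007]]
[[0.073 0.108]
 [0.038 0.107]
 [0.051 0.134]
 [0.103 0.122]
 [0.098 0.089]]
clock: 21.78
tool_pos: [0.6534, -0.1281, 0.0212]
orientation: [-90.0, -0.1, 24.8]
force: [-0.2, 0.5, -1.6]
opening: 0.0458
clock 21.78 pos [ 0.6534 -0.1281  0.0212] ori [-9.004e+01 -7.000e-02  2.484e+01] j6 -71 open 0.0458 F [-0.2  0.5 -1.6]
ry 0.14 deg (0.0 rows)  shift x -0.23 y 1.17 z 0.04 cm (0.3 rows)
```

```bash
python3 -m pendant '[[[-0.1,0.4,0,0,0,0,0],[0,0.4,0,0,0,0,0],[0,0.1,0,0,0,0,0],[0,0,0,0,0,0,0]]]'
python3 go.py 0.6512 -0.1287 0.0095 24.7
```

```text
clock: 22.12
tool_pos: [0.6517, -0.1287, 0.0109]
orientation: [-90.0, 0.0, 24.8]
force: [-0.4, 0.6, -2.3]
opening: 0.0458
clock 22.12 pos [ 0.6517 -0.1287  0.0109] ori [-8.999e+01  2.000e-02  2.479e+01] j6 -71 open 0.0458 F [-0.4  0.6 -2.3]
ry 0.09 deg (0.0 rows)  shift x -0.04 y 0.14 z 0.02 cm (0.0 rows)
```

```bash
python3 -m pendant '[[[0,0.1,0,0,0,0,0],[0,0.1,0,0,0,0,0],[0,0,0,0,0,0,0]]]'
python3 go.py 0.6512 -0.1287 0.0095 24.7
```

```text
clock: 22.37
tool_pos: [0.6521, -0.1287, 0.0094]
orientation: [-90.0, -0.0, 24.8]
force: [-0.4, -0.2, 1.6]
opening: 0.0459
clock 22.37 pos [ 0.6521 -0.1287  0.0094] ori [-9.001e+01 -2.000e-02  2.481e+01] j6 -71 open 0.0459 F [-0.4 -0.2  1.6]
ry 0.11 deg (0.0 rows)  shift x -0.08 y -0.01 z 0.04 cm (0.0 rows)
```

```bash
python3 -m pendant '[[[0,0.05,0,0,0,0,0],[0,0,0,0,0,0,0.72],[0,0,0,0,0,0,0.72],[0,0,0,0,0,0,0.72],[0,0,0,0,0,0,0.72],[0,-0.5,0,0,0,0,0.72],[0,-2,0,0,0,0,0.72],[0,-3,0,0,0,0,0.72],[0,-4,0,0,0,0,0.72],[0,-4,0,0,0,0,0.72],[0,0,0,0,0,0,0.72],[0,0,0,0,0,0,0.72]]]'
python3 - <<'E'
from h import *
s=shot("wrist"); D=silhouettes(s,"needle_box_mid"); T=silhouettes(s,"box_tray_floor")
print([(round(d["confidence"],2),d["bbox"]) for d in D])
m=D[0]["mask"]; print("box",np.round(fit("needle_box",[(s,m)],.003,[.43]),4))
if T: print("tray",np.round(fit("box_tray",[(s,m|T[0]["mask"])],0,[.43]),4))
E
python3 trayck.py box_tray .6512 -.1287 24.7 g11
python3 go.py 0.43 0.05 0.17 83.2
```

```text
clock: 23.37
tool_pos: [0.6537, -0.1287, 0.1474]
orientation: [-90.1, -0.3, 24.8]
force: [-0.9, -0.2, -1.1]
opening: 0.0632
[(0.79, [227.0, 134.1, 53.8, 91.7]), (0.57, [215.2, 116.2, 85.1, 109.6])]
box [ 0.6534 -0.1292 25.0936  0.0663]
tray [ 0.649  -0.1301 24.7205  0.0394]
clock 23.62 pos [ 0.651  -0.1287  0.1421] ori [-89.94   0.13  24.79] j6 -71 open 0.0633 F [-0.  -0.2  0.4]
ry -58.41 deg (8.2 rows)  shift x 15.13 y -2.79 z 24.06 cm (6.8 rows)
```

View pics/g11.png

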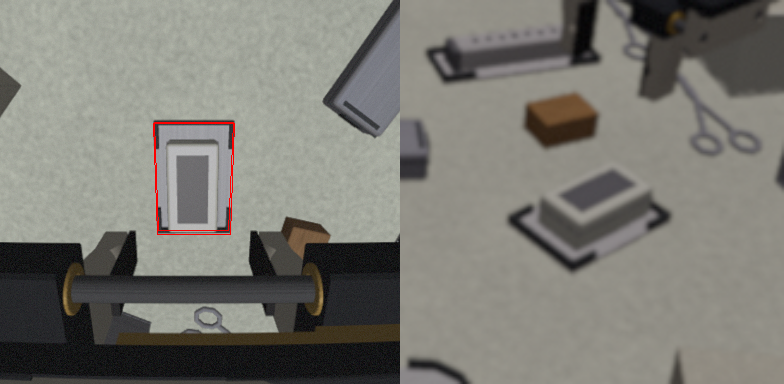

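```bash
python3 -m pendant '[[[0,0,0,0,-6.6,0,0.8],[0,0,0,0,-6.6,0,0.8],[0,0,0,0,-6.6,0,0.8],[0,0,0,0,-6.6,0,0.8],[0,0,0,0,-6.6,0,0.8],[0,0,0,0,-6.6,0,0.8],[0,0,0,0,-6.6,0,0.8],[0,0,0,0,-6.6,0,0.8],[0,0,0,0,-6.4,0,0.8],[0,0,0,0,0,0,0.8]]]'
python3 go.py 0.43 0.05 0.17 84
```

```text
clock: 24.45
tool_pos: [0.6514, -0.1287, 0.1422]
orientation: [-89.9, 0.0, 84.3]
force: [0.3, -0.6, -0.5]
opening: 0.0704
clock 24.45 pos [ 0.6514 -0.1287  0.1422] ori [-8.988e+01  2.000e-02  8.428e+01] j6 -11 open 0.0704 F [ 0.3 -0.6 -0.5]
ry 0.28 deg (0.0 rows)  shift x 15.46 y -2.78 z 23.88 cm (6.9 rows)
```

```bash
python3 -m pendant '[[[0.9,-0.8,1.4,0,0,0,0.8],[1.9,-1,2.9,0,0,0,0.8],[2.1,-1,3.2,0,0,0,0.8],[2.1,0,3.2,0,0,0,0.8],[2.1,0,3.2,0,0,0,0.8],[2.1,0,3.2,0,0,0,0.8],[2.1,0,3.2,0,0,0,0.8],[1.4,0,2.2,0,0,0,0.8],[0.8,0,1.3,0,0,0,0.8],[0,0,0,0,0,0,0.8],[0,0,0,0,0,0,0.8]]]'
python3 fit2.py c; python3 go.py 0.4162 -0.0117 0.1 84
```

```text
clock: 25.37
tool_pos: [0.431, 0.0508, 0.1717]
orientation: [-90.0, -0.0, 83.9]
force: [0.5, -0.3, 0.4]
opening: 0.0701
needle_box [(0.55, [0.2, 1.1, 52.2, 53.0])]
oval_tin [(0.6, [235.1, 63.7, 56.5, 99.4])]
long_case [(0.57, [132.1, 80.5, 171.4, 68.8])]
needle_box [  0.6308  -0.148  -65.3504   0.0691]
oval_tin [ 4.16400e-01 -1.15000e-02  8.41145e+01  2.02000e-02]
long_case [ 0.4576 -0.0167 -7.0421  0.0509]
clock 25.57 pos [0.4318 0.05   0.1712] ori [-8.997e+01  3.000e-02  8.388e+01] j6 -39 open 0.0705 F [ 0.5 -0.2 -0.2]
ry -0.12 deg (0.0 rows)  shift x -6.30 y 7.12 z 0.91 cm (2.3 rows)
```

View pics/w_c.png

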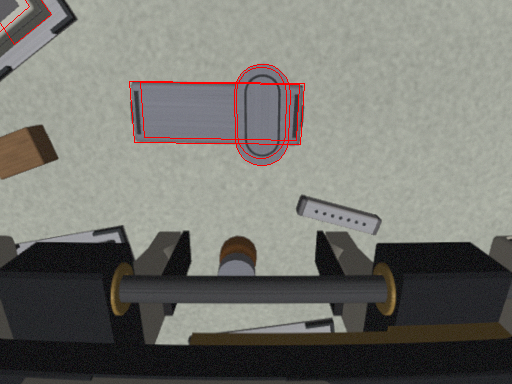

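```bash
python3 -m pendant '[[[-1.4,0.7,0.3,0,0,0,0.8],[-2,1.8,0.3,0,0,0,0.8],[-2,2,0.3,0,0,0,0.8],[-0.9,1.8,0,0,0,0,0.8],[0,0.8,0,0,0,0,0.8],[0,0,0,0,0,0,0.8],[0,0,0,0,0,0,0.8]]]'
python3 go.py 0.4163 -0.0116 0.0365 84
```

```text
clock: 26.15
tool_pos: [0.4161, -0.0117, 0.1005]
orientation: [-90.0, 0.0, 83.9]
force: [0.2, -0.5, 0.0]
opening: 0.07
clock 26.15 pos [ 0.4161 -0.0117  0.1005] ori [-8.996e+01  5.000e-02  8.393e+01] j6 -32 open 0.0700 F [ 0.2 -0.5  0. ]
ry -0.07 deg (0.0 rows)  shift x 0.02 y 6.40 z -0.02 cm (1.5 rows)
```

```bash
python3 -m pendant '[[[0,1.2,0,0,0,0,0.8],[0,1.2,0,0,0,0,0.8],[0,1.2,0,0,0,0,0.8],[0,1.2,0,0,0,0,0.8],[0,1,0,0,0,0,0.8],[0,0.5,0,0,0,0,0.8],[0,0.1,0,0,0,0,0.8],[0,0,0,0,0,0,0.8],[0,0,0,0,0,0,0.8]]]'
python3 go.py 0.4163 -0.0116 0.0365 84
python3 - <<'E'
from h import *
s=shot("wrist"); a=shot("side")
cv2.imwrite("pics/g12.png",np.hstack([s["image"][:,100:420],cv2.resize(a["image"][120:260,170:310],(384,384))])[:,:,::-1])
E
```

```text
clock: 26.9
tool_pos: [0.4165, -0.011, 0.0373]
orientation: [-90.1, -0.0, 84.0]
force: [0.5, -0.5, -0.5]
opening: 0.0704
clock 26.90 pos [ 0.4165 -0.011   0.0373] ori [-9.006e+01 -3.000e-02  8.402e+01] j6 -32 open 0.0704 F [ 0.5 -0.5 -0.5]
ry 0.02 deg (0.0 rows)  shift x -0.06 y 0.08 z 0.01 cm (0.0 rows)
```

View pics/g12.png

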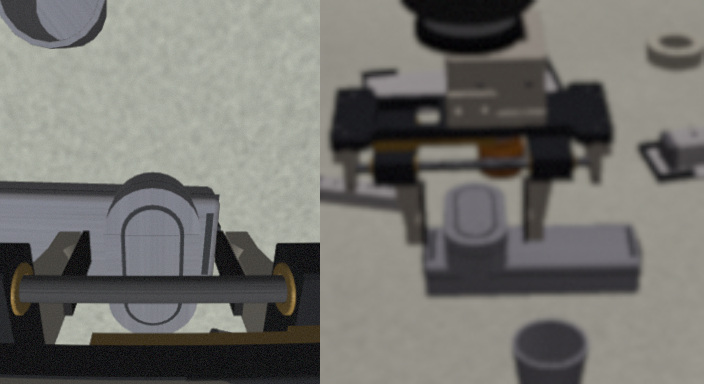

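```bash
python3 -m pendant '[[[0,0,0,0,0,0,0],[0,0,0,0,0,0,0],[0,0,0,0,0,0,0],[0,0,0,0,0,0,0],[0,0,0,0,0,0,0],[0,0,0,0,0,0,0],[0,0,0,0,0,0,0],[0,-0.3,0,0,0,0,0],[0,-0.7,0,0,0,0,0],[0,-1.5,0,0,0,0,0],[0,-2,0,0,0,0,0],[0,-2.5,0,0,0,0,0]]]'; python3 -m pendant '[[[0,-2.5,0,0,0,0,0],[0,-1.8,0,0,0,0,0],[0,0,0,0,0,0,0],[0,0,0,0,0,0,0]]]'
python3 - <<'E'
from h import *
s=shot("wrist"); a=shot("side")
cv2.imwrite("pics/g13.png",np.hstack([s["image"][:,100:420],cv2.resize(a["image"][120:260,170:310],(384,384))])[:,:,::-1])
E
python3 go.py 0.4524 -0.2992 0.11 13.5
```

```text
clock: 28.0
tool_pos: [0.4147, -0.0118, 0.1068]
orientation: [-89.9, 0.1, 84.0]
force: [0.2, 0.5, -1.2]
opening: 0.0459
clock: 28.33
tool_pos: [0.4162, -0.0111, 0.1507]
orientation: [-90.1, -0.1, 84.0]
force: [-0.2, 0.5, -1.2]
opening: 0.0457
clock 28.43 pos [ 0.4151 -0.0115  0.149 ] ori [-8.995e+01  1.000e-02  8.398e+01] j6 -32 open 0.0457 F [ 0.3  0.2 -1.9]
ry 70.48 deg (9.8 rows)  shift x -3.09 y 3.90 z -28.84 cm (7.0 rows)
```

View pics/g13.png

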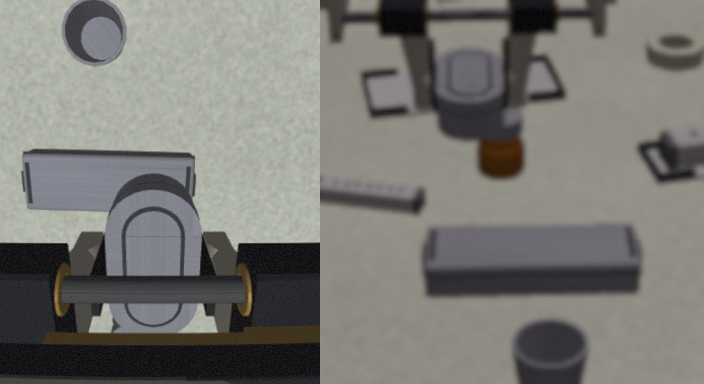

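```bash
python3 -m pendant '[[[0,0,0,0,7.05,0,0],[0,0,0,0,7.05,0,0],[0,0,0,0,7.05,0,0],[0,0,0,0,7.05,0,0],[0,0,0,0,7.05,0,0],[0,0,0,0,7.05,0,0],[0,0,0,0,7.05,0,0],[0,0,0,0,7.05,0,0],[0,0,0,0,7.05,0,0],[0,0,0,0,7.05,0,0],[0,0,0,0,0,0,0]]]'; python3 go.py 0.4524 -0.2992 0.11 13.5
```

```text
clock: 29.35
tool_pos: [0.4149, -0.0117, 0.1484]
orientation: [-90.0, 0.2, 13.2]
force: [1.0, 0.2, -2.0]
opening: 0.0458
clock 29.35 pos [ 0.4149 -0.0117  0.1484] ori [-90.02   0.16  13.15] j6 -103 open 0.0458 F [ 1.   0.2 -2. ]
ry -0.35 deg (0.0 rows)  shift x -3.07 y 3.84 z -28.83 cm (7.0 rows)
```

```bash
python3 -m pendant '[[[-0.2,0,-1.4,0,-0.35,0,0],[-0.3,0,-2.8,0,0,0,0],[-0.35,0,-3.3,0,0,0,0],[-0.35,0,-3.3,0,0,0,0],[-0.35,0,-3.3,0,0,0,0],[-0.35,0,-3.3,0,0,0,0],[-0.35,0,-3.3,0,0,0,0],[-0.35,0.5,-3.3,0,0,0,0],[-0.3,1,-2.8,0,0,0,0],[-0.2,1.5,-1.9,0,0,0,0],[0,0.8,0,0,0,0,0],[0,0,0,0,0,0,0]]]'; python3 -m pendant '[[[0,0,0,0,0,0,0]]]'; python3 go.py 0.4524 -0.2992 0.0095 13.5
python3 trayck.py oval_tray .4525 -.2992 13.5 g14
```

```text
clock: 30.35
tool_pos: [0.4521, -0.2977, 0.1082]
orientation: [-89.8, 0.3, 13.9]
force: [-0.1, 0.2, -2.0]
opening: 0.0461
clock: 30.43
tool_pos: [0.4533, -0.2971, 0.1104]
orientation: [-89.9, 0.2, 14.0]
force: [0.7, 0.1, -1.6]
opening: 0.0456
clock 30.43 pos [ 0.4533 -0.2971  0.1104] ori [-89.91   0.16  13.95] j6 -64 open 0.0456 F [ 0.7  0.1 -1.6]
ry 0.45 deg (0.1 rows)  shift x -0.14 y 10.09 z -0.18 cm (2.4 rows)
```

View pics/g14.png

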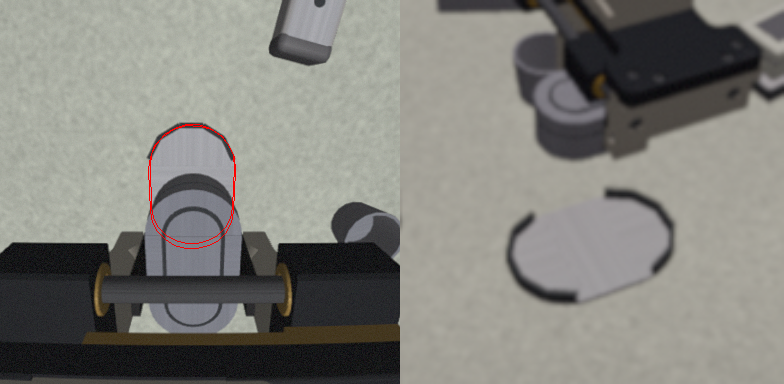

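```bash
python3 -m pendant '[[[-0.05,2,-0.15,0,0.4,0,0],[0,2,0,0,0,0,0],[0,2,0,0,0,0,0],[0,1.7,0,0,0,0,0],[0,0.9,0,0,0,0,0],[0,0.5,0,0,0,0,0],[0,0,0,0,0,0,0],[0,0,0,0,0,0,0]]]'; python3 go.py 0.4524 -0.2992 0.0095 13.5
```

```text
clock: 31.2
tool_pos: [0.4549, -0.2989, 0.0214]
orientation: [-90.0, -0.1, 13.5]
force: [0.6, -0.9, -0.9]
opening: 0.046
clock 31.20 pos [ 0.4549 -0.2989  0.0214] ori [-9.004e+01 -5.000e-02  1.351e+01] j6 -64 open 0.0460 F [ 0.6 -0.9 -0.9]
ry 0.01 deg (0.0 rows)  shift x -0.25 y 1.19 z 0.03 cm (0.3 rows)
```

```bash
python3 -m pendant '[[[-0.2,0.4,0,0,0,0,0],[0,0.4,0,0,0,0,0],[0,0.2,0,0,0,0,0],[0,0,0,0,0,0,0],[0,0.1,0,0,0,0,0],[0,0,0,0,0,0,0]]]'; python3 go.py 0.4524 -0.2992 0.0095 13.5
```

```text
clock: 31.7
tool_pos: [0.4523, -0.2996, 0.0097]
orientation: [-90.0, -0.0, 13.4]
force: [-0.5, -0.3, -0.5]
opening: 0.0458
clock 31.70 pos [ 0.4523 -0.2996  0.0097] ori [-9.001e+01 -1.000e-02  1.345e+01] j6 -64 open 0.0458 F [-0.5 -0.3 -0.5]
ry -0.05 deg (0.0 rows)  shift x 0.01 y 0.02 z 0.03 cm (0.0 rows)
```

```bash
python3 -m pendant '[[[0,0.1,0,0,0,0,0],[0,0,0,0,0,0,0]]]'; python3 go.py 0.4524 -0.2992 0.0095 13.5
```

```text
clock: 31.87
tool_pos: [0.4524, -0.2996, 0.0097]
orientation: [-90.0, -0.0, 13.5]
force: [-3.1, 3.1, 12.5]
opening: 0.046
clock 31.87 pos [ 0.4524 -0.2996  0.0097] ori [-9.002e+01 -1.000e-02  1.347e+01] j6 -64 open 0.0460 F [-3.1  3.1 12.5]
ry -0.03 deg (0.0 rows)  shift x 0.01 y 0.02 z 0.04 cm (0.0 rows)
```

Contact. Release and check.

```bash
python3 -m pendant '[[[0,-0.05,0,0,0,0,0],[0,0,0,0,0,0,0.72],[0,0,0,0,0,0,0.72],[0,0,0,0,0,0,0.72],[0,0,0,0,0,0,0.72],[0,-0.5,0,0,0,0,0.72],[0,-2,0,0,0,0,0.72],[0,-3,0,0,0,0,0.72],[0,-4,0,0,0,0,0.72],[0,-4,0,0,0,0,0.72],[0,0,0,0,0,0,0.72],[0,0,0,0,0,0,0.72]]]'
python3 - <<'E'
from h import *
s=shot("wrist"); D=silhouettes(s,"oval_tin_mid"); T=silhouettes(s,"oval_tray_floor")
print([(round(d["confidence"],2),d["bbox"]) for d in D])
m=D[0]["mask"]; print("tin",np.round(fit("oval_tin",[(s,m)],.003,[.23]),4))
if T: print("tray",np.round(fit("oval_tray",[(s,m|T[0]["mask"])],0,[.23]),4))
E
python3 trayck.py oval_tray .4525 -.2992 13.5 g15
python3 go.py 0.4576 -0.0167 0.147 -7.3
```

```text
clock: 32.87
tool_pos: [0.4539, -0.3, 0.1473]
orientation: [-90.2, -0.3, 13.5]
force: [-0.4, 0.3, 0.3]
opening: 0.063
[(0.73, [228.8, 134.4, 53.5, 88.5])]
tin [ 0.4529 -0.3006 14.4032  0.0263]
tray [ 0.4509 -0.3014 13.0371  0.0488]
clock 33.12 pos [ 0.4514 -0.2992  0.1428] ori [-89.93   0.12  13.43] j6 -64 open 0.0633 F [ 0.6  0.8 -0.6]
ry 20.73 deg (2.9 rows)  shift x -2.98 y -0.42 z 28.10 cm (6.8 rows)
```

View pics/g15.png

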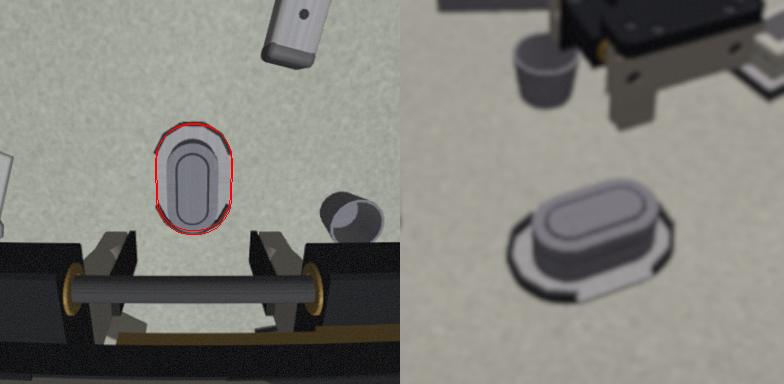

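```bash
python3 -m pendant '[[[0,0,0,0,7,0,0.9],[0,0,0,0,7,0,0.9],[0,0,0,0,6.7,0,0.9],[-0.2,0,1.4,0,0,0,0.9],[-0.3,0,2.8,0,0,0,0.9],[-0.4,0,3.4,0,0,0,0.9],[-0.4,0,3.4,0,0,0,0.9],[-0.4,0,3.4,0,0,0,0.9],[-0.4,0,3.4,0,0,0,0.9],[-0.4,0,3.4,0,0,0,0.9],[-0.3,0,3.3,0,0,0,0.9],[-0.2,-0.2,2.5,0,0,0,0.9]]]'; python3 -m pendant '[[[0,0,0.8,0,0,0,0.9],[0,0,0,0,0,0,0.9]]]'
python3 fit2.py d; python3 go.py 0.4576 -0.0167 0.147 -7.3
```

```text
clock: 34.12
tool_pos: [0.4557, -0.026, 0.145]
orientation: [-90.0, 0.1, -7.2]
force: [1.0, 0.4, -0.2]
opening: 0.0791
clock: 34.28
tool_pos: [0.4576, -0.0183, 0.1454]
orientation: [-90.0, 0.1, -7.1]
force: [0.6, 0.2, 0.2]
opening: 0.079
needle_box [(0.58, [146.7, 312.5, 58.7, 29.7])]
oval_tin [(0.58, [2.4, 184.8, 20.2, 51.6])]
long_case [(0.64, [227.2, 92.0, 66.6, 172.4])]
needle_box [  0.6333  -0.1326 -20.6819   0.6742]
oval_tin [  0.4632  -0.2906 -68.8997   0.2282]
long_case [ 0.4576 -0.0161 -7.5995  0.0325]
clock 34.48 pos [ 0.4572 -0.0208  0.1455] ori [-9.004e+01  7.000e-02 -7.300e+00] j6 -119 open 0.0789 F [-0.2 -0.2  0.7]
ry 0.00 deg (0.0 rows)  shift x -0.01 y -0.15 z 0.41 cm (0.1 rows)
```

View pics/w_d.png

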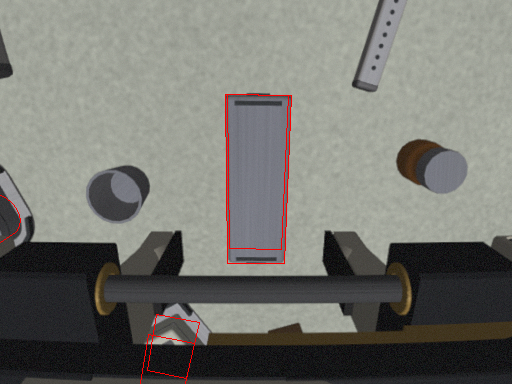

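Long case at (0.4576, −0.0163), yaw −7.5. Descending over its middle.

```bash
python3 -m pendant '[[[0,1.5,0.4,0,0.2,0,0.9],[0,2,0,0,0,0,0.9],[0,2,0,0,0,0,0.9],[0,2,0,0,0,0,0.9],[0,2,0,0,0,0,0.9],[0,1.8,0,0,0,0,0.9],[0,1,0,0,0,0,0.9],[0,0.5,0,0,0,0,0.9],[0,0,0,0,0,0,0.9],[0,0,0,0,0,0,0.9]]]';python3 go.py 0.4576 -0.0165 0.008 -7.5
```

```text
clock: 35.32
tool_pos: [0.4582, -0.0165, 0.0182]
orientation: [-90.0, 0.0, -7.5]
force: [-0.2, -0.1, 0.6]
opening: 0.0787
clock 35.32 pos [ 0.4582 -0.0165  0.0182] ori [-9.002e+01  1.000e-02 -7.500e+00] j6 -120 open 0.0787 F [-0.2 -0.1  0.6]
ry -0.00 deg (0.0 rows)  shift x -0.06 y 1.02 z -0.01 cm (0.2 rows)
```

```bash
python3 -m pendant '[[[0,0.6,0,0,0,0,0.9],[0,0.3,0,0,0,0,0.9],[0,0,0,0,0,0,0.9],[0,0,0,0,0,0,0],[0,0,0,0,0,0,0],[0,0,0,0,0,0,0],[0,0,0,0,0,0,0],[0,0,0,0,0,0,0],[0,0,0,0,0,0,0]]]';python3 go.py 0.4576 -0.0165 0.008 -7.5;  python3 -m pendant '[[[0,-0.3,0,0,0,0,0],[0,-0.7,0,0,0,0,0],[0,-1.5,0,0,0,0,0],[0,-2,0,0,0,0,0],[0,-3,0,0,0,0,0],[0,-3,0,0,0,0,0],[0,-2,0,0,0,0,0],[0,-1,0,0,0,0,0],[0,0,0,0,0,0,0],[0,0,0,0,0,0,0]]]'; python3 go.py 0.4433 0.2985 0.13 2.8
python3 - <<'E'
from h import *
s=shot("wrist"); a=shot("side")
cv2.imwrite("pics/g16.png",np.hstack([s["image"][:,100:420],cv2.resize(a["image"][120:260,170:310],(384,384))])[:,:,::-1])
E
```

```text
clock: 36.07
tool_pos: [0.4583, -0.0158, 0.0093]
orientation: [-90.0, -0.0, -7.4]
force: [-0.6, 0.3, 1.3]
opening: 0.056
clock 36.07 pos [ 0.4583 -0.0158  0.0093] ori [-8.999e+01 -2.000e-02 -7.450e+00] j6 -120 open 0.0560 F [-0.6  0.3  1.3]
ry 0.05 deg (0.0 rows)  shift x -0.06 y 0.13 z -0.08 cm (0.0 rows)
clock: 36.9
tool_pos: [0.4579, -0.0159, 0.1444]
orientation: [-89.9, -0.0, -7.5]
force: [0.9, -0.0, -3.2]
opening: 0.056
clock 36.90 pos [ 0.4579 -0.0159  0.1444] ori [-8.995e+01 -5.000e-02 -7.480e+00] j6 -120 open 0.0560 F [ 0.9 -0.  -3.2]
ry -10.28 deg (1.4 rows)  shift x 0.08 y 1.44 z 31.47 cm (7.6 rows)
```

View pics/g16.png

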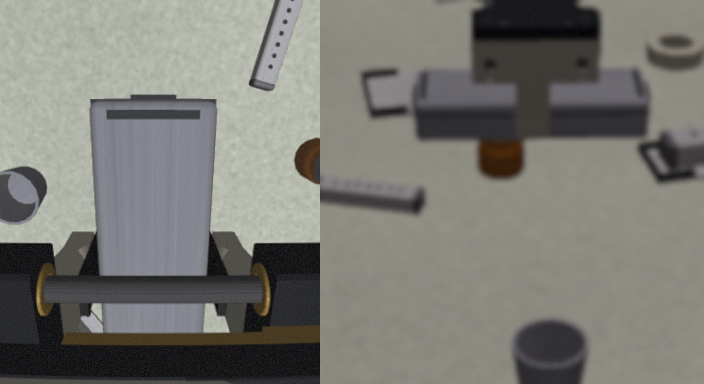

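```bash
python3 -m pendant '[[[0,0,0,0,-5.1,0,0],[0,0,0,0,-5.1,0,0],[0,0,1.4,0,0,0,0],[0,0,2.8,0,0,0,0],[0,0,3.5,0,0,0,0],[0,0,3.5,0,0,0,0],[0,0,3.5,0,0,0,0],[0,0,3.5,0,0,0,0],[0,0,3.5,0,0,0,0],[0,0,3.5,0,0,0,0],[0,0,3,0,0,0,0],[0,0,2,0,0,0,0]]]'; python3 -m pendant '[[[0,1,1.2,0,0,0,0],[0,2,0,0,0,0,0],[0,0,0,0,0,0,0],[0,0,0,0,0,0,0]]]';python3 go.py 0.4433 0.2985 0.0115 2.8
python3 trayck.py long_tray .4433 .2985 2.8 g17
```

```text
clock: 38.0
tool_pos: [0.4429, 0.2879, 0.1424]
orientation: [-90.1, 0.1, 2.8]
force: [0.3, -0.2, -2.0]
opening: 0.0557
clock: 38.33
tool_pos: [0.4419, 0.2959, 0.1119]
orientation: [-90.2, 0.2, 2.7]
force: [-0.4, 0.0, -2.8]
opening: 0.0558
clock 38.33 pos [0.4419 0.2959 0.1119] ori [-90.24   0.21   2.73] j6 -142 open 0.0558 F [-0.4  0.  -2.8]
ry -0.07 deg (0.0 rows)  shift x 0.15 y 10.04 z 0.25 cm (2.4 rows)
```

View pics/g17.png

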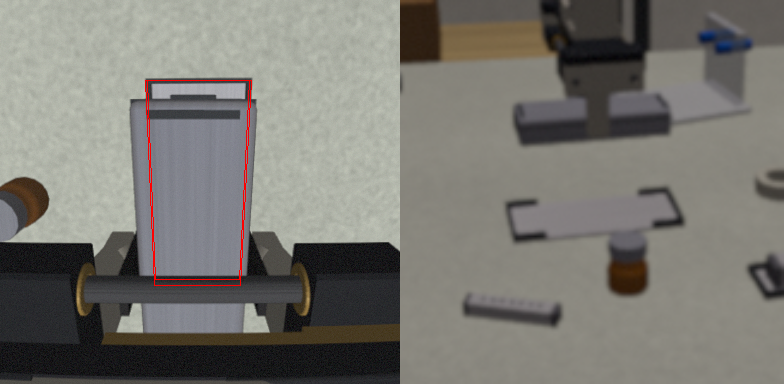

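```bash
python3 -m pendant '[[[0.05,2,0.15,0,0,0,0],[0,2,0,0,0,0,0],[0,2,0,0,0,0,0],[0,1.7,0,0,0,0,0],[0,0.9,0,0,0,0,0],[0,0.4,0,0,0,0,0],[0,0,0,0,0,0,0],[0,0,0,0,0,0,0]]]'; python3 go.py 0.4433 0.2985 0.0118 2.8
```

```text
clock: 39.1
tool_pos: [0.4441, 0.2996, 0.025]
orientation: [-90.0, -0.1, 2.7]
force: [0.8, -0.7, -1.8]
opening: 0.0557
clock 39.10 pos [0.4441 0.2996 0.025 ] ori [-8.995e+01 -6.000e-02  2.740e+00] j6 -142 open 0.0557 F [ 0.8 -0.7 -1.8]
ry -0.06 deg (0.0 rows)  shift x -0.08 y 1.32 z -0.10 cm (0.3 rows)
```

```bash
python3 -m pendant '[[[0,0.4,0,0,0,0,0],[0,0.4,0,0,0,0,0],[0,0.2,0,0,0,0,0],[0,0,0,0,0,0,0],[0,0.1,0,0,0,0,0],[0,0,0,0,0,0,0]]]'; python3 go.py 0.4433 0.2985 0.0118 2.8
```

```text
clock: 39.6
tool_pos: [0.4435, 0.2992, 0.013]
orientation: [-90.0, 0.0, 2.7]
force: [0.2, 0.4, -2.7]
opening: 0.0558
clock 39.60 pos [0.4435 0.2992 0.013 ] ori [-90.     0.     2.75] j6 -142 open 0.0558 F [ 0.2  0.4 -2.7]
ry -0.05 deg (0.0 rows)  shift x -0.02 y 0.12 z -0.07 cm (0.0 rows)
```

```bash
python3 -m pendant '[[[0,0.1,0,0,0,0,0],[0,0,0,0,0,0,0]]]'; python3 -m pendant '[[[0,0.07,0,0,0,0,0],[0,0,0,0,0,0,0]]]'; python3 go.py 0.4433 0.2985 0.0118 2.8
```

```text
clock: 39.77
tool_pos: [0.4436, 0.2994, 0.0123]
orientation: [-90.0, -0.0, 2.8]
force: [-1.5, -0.6, 0.3]
opening: 0.0556
clock: 39.93
tool_pos: [0.4436, 0.2994, 0.0123]
orientation: [-90.0, -0.0, 2.8]
force: [-3.0, -1.7, 8.5]
opening: 0.0559
clock 39.93 pos [0.4436 0.2994 0.0123] ori [-8.998e+01 -3.000e-02  2.760e+00] j6 -142 open 0.0559 F [-3.  -1.7  8.5]
ry -0.04 deg (0.0 rows)  shift x -0.04 y 0.05 z -0.09 cm (0.0 rows)
```

```bash
python3 -m pendant '[[[0,-0.05,0,0,0,0,0],[0,0,0,0,0,0,0.9],[0,0,0,0,0,0,0.9],[0,0,0,0,0,0,0.9],[0,0,0,0,0,0,0.9],[0,0,0,0,0,0,0.9],[0,-0.5,0,0,0,0,0.9],[0,-2,0,0,0,0,0.9],[0,-3,0,0,0,0,0.9],[0,-4,0,0,0,0,0.9],[0,-4,0,0,0,0,0.9],[0,-2,0,0,0,0,0.9]]]'; python3 -m pendant '[[[0,0,0,0,0,0,0.9],[0,0,0,0,0,0,0.9]]]'
python3 trayck.py long_tray .4433 .2985 2.8 g18
python3 - <<'E'
from h import *
w=shot("wrist"); c=shot("scene"); d=shot("side")
m=silhouettes(w,"long_case_mid"); T=silhouettes(w,"long_tray_floor")
print([(round(q["confidence"],2),q["bbox"]) for q in m]); 
if m: print("long w",np.round(fit("long_case",[(w,m[0]["mask"])],.003,[.05]),4))
if T and m: print("tray w",np.round(fit("long_tray",[(w,T[0]["mask"]|m[0]["mask"])],0,[.05]),4))
for n in ("jar","cup"):
  for s,l in((c,"scene"),(d,"side")):
    q=silhouettes(s,n+"_mid")
    if q: mk=q[0]["mask"]; ys,xs=np.nonzero(mk); print(n,l,back(s,[[xs.mean(),ys.mean()]],dict(jar=.0275,cup=.02)[n])[0].round(3))
F=dict(long_case=(.4433,.2985,2.8),slim_case=(.669,.1333,4.7),needle_box=(.6512,-.1287,24.7),oval_tin=(.4525,-.2992,13.5))
for t,e in F.items():
  for s,l in((c,"scene"),(d,"side")):
    if s is c and t=="x": continue
    for q in silhouettes(s,t+"_mid"):
        f=fit(t,[(s,q["mask"])],.003,[np.radians(e[2])])
        if np.hypot(f[0]-e[0],f[1]-e[1])<.04: print(t,l,np.round(f,4))
cv2.imwrite("pics/fin_scene.png",c["image"][:,:,::-1]); cv2.imwrite("pics/fin_side.png",d["image"][:,:,::-1])
E
```

```text
clock: 40.93
tool_pos: [0.4449, 0.3003, 0.1723]
orientation: [-89.8, -0.3, 2.8]
force: [1.1, 0.4, 0.7]
opening: 0.079
clock: 41.1
tool_pos: [0.4439, 0.2999, 0.1688]
orientation: [-89.8, -0.1, 2.7]
force: [0.3, -0.0, -1.3]
opening: 0.0788
[(0.98, [229.4, 92.7, 53.8, 164.3])]
long w [0.4426 0.2979 2.9339 0.0296]
tray w [0.4417 0.2992 3.0437 0.0404]
jar scene [0.46  0.145 0.027]
jar side [0.458 0.143 0.027]
cup scene [ 0.446 -0.143  0.02 ]
cup side [ 0.45 -0.14  0.02]
long_case scene [0.446  0.2993 1.4401 0.0853]
long_case side [0.4439 0.3014 2.0899 0.1055]
slim_case scene [0.6694 0.1336 4.249  0.1527]
slim_case side [0.6693 0.1341 6.7304 0.1479]
needle_box scene [ 0.6558 -0.1274 25.0184  0.0763]
needle_box side [ 0.6544 -0.1277 29.8696  0.1048]
oval_tin scene [ 0.4549 -0.2986 17.5421  0.0752]
oval_tin side [ 0.4538 -0.2992 11.5502  0.0395]
```

View pics/g18.png

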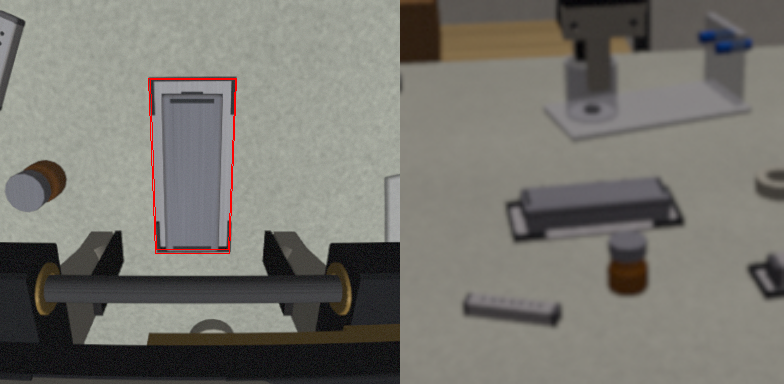

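View pics/fin_scene.png

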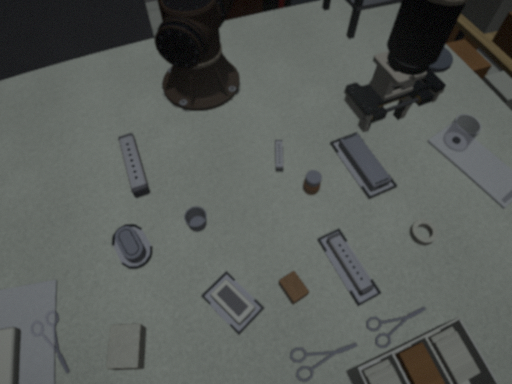

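View pics/fin_side.png

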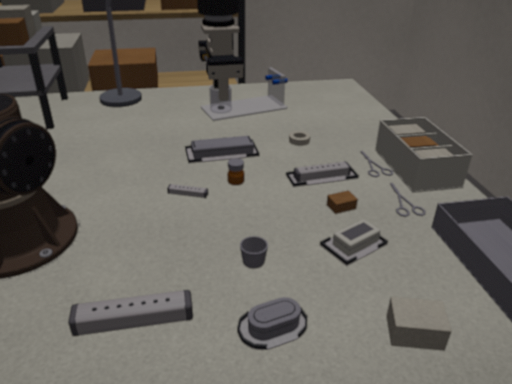

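All four containers lie inside their rims, within about 5 mm of centre; the jar at scene (313,180) and the cup at (196,218) have not moved. The gripper is clear, so I am handing in.

```bash
python3 -c "
from plant import ctrl
print(ctrl.close_job())"
```

```text
the job is handed in; nothing more can be done
None
```

The stack is taken apart, all four containers lie in their own trays, and the job was handed in at about 42 s of the 120 s allowed. I moved the slim case first, then the needle box, the oval tin and the long case. Each was lowered to contact, which showed in the force reading, before I let go.

**First grip redone:** My first hold on the slim case was about 5 mm too low. I set it back on the stack and gripped it higher before moving it.

**Last checks:**

| Container | Horizontal offset from tray centre | Yaw error, wrist picture | Largest yaw error, any camera |
|---|---|---|---|
| Slim case | about 1 mm | 0.5° | 2° |
| Long case | 1–3 mm | 0.1° | 1.4° |
| Oval tin | 1–3 mm | 1.4° | 4° |
| Needle box | 3–5 mm | 0.4° | 5° |

- **Limits:** These are well inside the 15 mm and 20° (0.35 rad) allowed. Tilt and resting height were judged only by eye, and all four look flat on their floors.
- **Disagreements:** The cameras differ by a few mm and a few degrees. One scene-camera fit of the slim case, taken just after I placed it, was poor because the arm was partly in the way. The later fits, with a clear view, agreed.
- **Bystanders:** The jar and cup measure where they were at the start, within the noise. The largest difference was 6 mm, for the jar in the side view, where the stack stood in front of it at first.

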